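Clear the flux rack to fetch the melting crucible

ROBOT

A 6-joint arm with a two-finger parallel gripper is mounted at the origin on the work surface. World frame = base frame: x ahead of the robot, y to its left, z up, the work surface at z = 0. Lengths are in m, angles in rad, forces in N, time in s.
With the tool pointing down it reaches from about 0.35 to 0.85 m from the base axis. Payload 8.1 kg.
Tool frame: the origin (TCP) lies midway between the tips of the shut fingers; the grasp point (between the pads) lies 19 mm behind it (env.hold_point_z is the distance from the TCP to the grasp point, in m); z points along the fingers, y is the line along which they close (so a half turn about z gives the same grasp; the last joint's range is limited). The gripper opens to 85 mm and grips with 20 to 120 N. Pads are 22 mm wide; open, the fingers measure 114 mm over their backs; the gripper's body (76 mm by 85 mm) begins 54 mm behind the grasp point. The pads swing forward as they close: fully open they stand 13 mm farther back than shut.
Start: joints at [-1.273, 0.13, 1.488, -0, 1.523, -0.085], TCP at [0.224, -0.557, 0.231] pointing down, gripper open.
Joint ranges: [-2.96, 2.96], [-0.89, 2.26], [0.02, 2.5], [-1.34, 4.48], [0, 2.73], [-2.66, 2.66]. Speed limits (rad/s): [2.39, 2.39, 2.79, 3.14, 3.14, 3.14].

INTERFACE

Orientations are given as a unit quaternion [w, x, y, z].
In Python, from station import env gives the robot as it stands.
- The arm moves only by the tool drive_effector, called after "Call:" by a JSON object that holds its "api" and its "payload", one argument or row to a line. Schema: {"type":"object","properties":{"ticks":{"type":"array","items":{"type":"number"},"minItems":7,"maxItems":140},"clamp_n":{"type":"number"},"only":{"type":"string"},"quiet":{"type":"boolean"},"lines":{"type":"string"}},"required":["ticks"],"additionalProperties":false}. ticks is one flat list of numbers that holds 1 to 20 rows one after another, with no inner brackets; each row has 7 numbers: the finger opening in m, then dx, dy, dz in m, then a rotation vector rx, ry, rz in rad; each row shifts and turns the commanded pose from where the row before left it, along the tool's axes as they then stand; what a row does not reach is not made up. A row lasts 1/10 s, in which the tool goes at most 0.05 m and 0.15 rad, less where a joint would pass 70% of its speed; a pose out of reach is approached as far as the arm can. The fingers move at their own pace and stop on an object; clamp_n is the grip in N (left out, the last holds). Time passes only in rows, so rows that do not move let the fingers close. The tool returns the time, the measured TCP pose, the force, the opening and the grip force at its end. only (a regular expression) keeps the lines of the reply that match it, lines (a string "A,B") keeps lines A to B, and quiet returns only ok. Input that does not fit is refused with a message, and nothing moves.
- env.get_state(): the state, without advancing time (a new reading comes with each control period).
- env.snapshot(name): name is "scene" or "top" or "wrist"; returns a dict with "pixels" (480x640x3 uint8, blue, green, red), "fov_y" (degrees; the focal length in pixels is half the picture's height over the tangent of half this angle, whatever the lens; pixels are square), "cx", "cy" (the principal point, pixels), "pose" (4x4, takes a point from camera to world coordinates); the wrist camera has in their place "mount" (4x4, takes a point from camera to tool coordinates, whose origin is the TCP and whose axes are the flange's). Camera axes: x right, y up, looking along -z (the intrinsics and any distortion apply to the point x, -y, -z); pixel columns grow to the right and rows downward; lengths in m; the calibration is good to about 2 mm. A picture is of the moment at which its call begins: read the wrist's pose just before it. There is no depth.
- env.close_job(): hands the job in; it is judged then, once.
The state is a dict: "t": time; "joint_positions": joint angles; "joint_velocities": joint speeds; "joint_efforts": joint torques, N m; "position": TCP position; "orientation": TCP orientation; "contact_force": force on the tool from outside, world axes, zero at the start; "ft_torque": the same for the moment, N m; "finger_gap": finger opening in m; "grip_force": force on a finger pad.
Only numpy, scipy, OpenCV 4.12 (cv2) and the standard library are available. Lean on these libraries where they do the work, as an engineer would, in place of code of your own. Each camera call takes 0.05 s, during which the arm holds its last target. There are 200 camera calls.

TASK

Get the soldering bench ready for a melt: the small graphite crucible stands at the back of the wooden flux rack, behind the bottle, the tin and the jar. Clear all three of them onto the flat grey board at the side first, then set the crucible upright in the middle of the firebrick on the turntable, and only after that put the bottle, the tin and the jar back upright exactly where each one stood in the rack. Leave the borax dish and the charcoal block in the rack where they are, and knock nothing over.

Things in the scene. Friction and masses are not known exactly. Their poses are not given: they have to be found in the camera images.
- rack: Fixed wooden flux rack, x -86..94, y -135..135 mm. Origin under it at bench level, +x away from the robot. Floor top 12, walls 38 mm above bench. Front row (x -38): three 80 mm bays at y -86, 0, 86, with 6 mm dividers 38 high. Open back row (x 26), back wall inside at x 66. Behind, a 10 mm steel rail along y at x 86, 160 mm up, with two hung pliers (y -95, 100), tops 210 mm up.
- bottle: White round plastic bottle, loose, in one of the front bays (which one changes): 62 mm diameter to 98 mm up, narrow neck, grey screw cap 38 mm diameter from 124 to 150 mm up. Origin at the centre of its underside, z up. About 0.26 kg. Take it by the cap. Its place to return to is where it stands at the start.
- tin: Square bare-metal tin, loose, in one of the front bays (which one changes): 58 x 58 mm, 122 mm high, plus a small round cap (32 mm diameter) to 140 mm. Origin at the centre of its underside, sides along its x and y. About 0.33 kg. Take it across two flat sides, near the top. Its place to return to is where it stands at the start.
- jar: Round amber-brown jar, loose, in one of the front bays (which one changes): 60 mm diameter, with a flat steel lid 62 mm in diameter from 104 to 128 mm up (its full height). Origin at the centre of its underside, z up. About 0.32 kg. Take it by the lid. Its place to return to is where it stands at the start.
- crucible: Small round dark graphite crucible, open at the top, loose, within 10 mm of the middle of the rack's back row, some 10 mm behind the thing in the middle bay: 50 mm outer diameter, 55 mm high, wall 6 mm, foot slightly narrower (46 mm). Origin at the centre of its underside, z up. About 0.16 kg. Take it across its outside.
- board: Fixed flat grey soldering board lying on the bench at one side (left or right): 305 mm along its x, 152 mm along its y, 12 mm thick, empty. Origin at the centre of its underside. The side area for the bottle, the tin and the jar.
- turntable: Fixed soldering turntable on the other side: round iron disc 180 mm in diameter, its top 40 mm above the bench, with a square cream firebrick 114 x 114 x 32 mm lying flat in its middle, so that the brick's top is 72 mm above the bench. It does not turn. Origin at the centre of the underside (under the middle of the brick).
- dish: White ceramic borax dish, 56 mm diameter, 20 mm high with a small cone in it (28 mm high), loose in the back row near one end, about 94 mm to one side of the rack's middle. Origin at the centre of its underside. Stays where it is.
- charcoal: Black charcoal soldering block, 45 mm along x, 55 mm along y, 30 mm high, loose in the back row near the other end. Origin at the centre of its underside. Stays where it is.

How it is judged:
On the way, in this order (a step that is already met when the one before it is completed fails the run):
1. the bottle, the tin and the jar all stand upright and released on the grey board, the crucible still in its place (x of bottle in the frame of board between -0.15 and 0.15 m and y of bottle in the frame of board between -0.075 and 0.075 m and z of bottle in the frame of board between 0.006 and 0.02 m and linear speed of each of bottle, tin, jar below 0.02 m/s and angle between each of bottle, tin, jar's own z axis and vertical below 0.12 rad and contact force between the fingers and bottle below 0.2 N and x of tin in the frame of board between -0.15 and 0.15 m and y of tin in the frame of board between -0.075 and 0.075 m and z of tin in the frame of board between 0.006 and 0.02 m and contact force between the fingers and tin below 0.2 N and x of jar in the frame of board between -0.15 and 0.15 m and y of jar in the frame of board between -0.075 and 0.075 m and z of jar in the frame of board between 0.006 and 0.02 m and contact force between the fingers and jar below 0.2 N and distance of crucible from where it was at the start of the episode below 0.02 m), for 0.2 s.
2. the crucible stands upright and released in the middle of the firebrick, the other three still on the board (horizontal distance between crucible and turntable below 0.015 m and z of crucible in the frame of turntable between 0.064 and 0.08 m and linear speed of each of crucible, bottle, tin, jar below 0.02 m/s and angle between each of crucible, bottle, tin, jar's own z axis and vertical below 0.12 rad and contact force between the fingers and crucible below 0.2 N and x of bottle in the frame of board between -0.15 and 0.15 m and y of bottle in the frame of board between -0.075 and 0.075 m and z of bottle in the frame of board between 0.006 and 0.02 m and contact force between the fingers and bottle below 0.2 N and x of tin in the frame of board between -0.15 and 0.15 m and y of tin in the frame of board between -0.075 and 0.075 m and z of tin in the frame of board between 0.006 and 0.02 m and contact force between the fingers and tin below 0.2 N and x of jar in the frame of board between -0.15 and 0.15 m and y of jar in the frame of board between -0.075 and 0.075 m and z of jar in the frame of board between 0.006 and 0.02 m and contact force between the fingers and jar below 0.2 N), for 0.2 s.
At the end, for the whole second after the job is handed in: Crucible upright on the firebrick within 15 mm of its centre; bottle, tin and jar upright (within 7 degrees) in the rack, each within 15 mm of where it stood at the start; dish and charcoal within 15 mm of their places; all released and at rest (horizontal distance between crucible and turntable below 0.015 m and z of crucible in the frame of turntable between 0.064 and 0.08 m and linear speed of each of crucible, bottle, tin, jar below 0.02 m/s and angle between each of crucible, bottle, tin, jar's own z axis and vertical below 0.12 rad and distance of each of bottle, tin, jar, dish, charcoal from where it was at the start of the episode below 0.015 m); the robot touches nothing.
It fails at once if the bottle, the tin, the jar or the crucible is knocked over (leans more than about 35 degrees) (angle between any of bottle, tin, jar, crucible's own z axis and vertical above 0.6 rad).
It fails at once if the borax dish or the charcoal block is shoved more than 25 mm (distance of any of dish, charcoal from where it was at the start of the episode above 0.025 m).
It also fails if it takes over 149 s, if anything falls off the work surface, if the arm or the gripper's body presses on something with over 40 N, if the wrist force passes 120 N, or if a joint passes its speed limit or range.

## Working session

There is one attempt and no reset: what is moved stays moved. The work goes in short steps, Python scripts to look and compute and a tool call to move; the robot and the scene stay as the last step left them, time stands still between calls to the robot, and variables do not carry over. Pictures are saved under pics/ and viewed, at most 14 in all, crops included, and the job is handed in when it is done.

```bash
ls; mkdir -p pics
```

Run:
```python
from station import env
import cv2,numpy as np
for n in ("scene","top"):
    s=env.snapshot(n); cv2.imwrite(f"pics/{n}0.png",s["pixels"]); print(n,{k:(np.round(v,4).tolist() if k=="pose" else v) for k,v in s.items() if k!="pixels"})
s=env.snapshot("wrist");print({k:v for k,v in s.items() if k!="pixels"});cv2.imwrite("pics/w0.png",s["pixels"])
print(env.get_state())
```

```text
pics
station.py
scene {'fov_y': 55.846673347234464, 'cx': 316.1310390357133, 'cy': 240.83336467642596, 'pose': [[-0.5118, -0.7226, 0.4646, 0.8993], [0.859, -0.422, 0.2899, 0.2165], [-0.0135, 0.5475, 0.8367, 0.6808], [0.0, 0.0, 0.0, 1.0]]}
top {'fov_y': 47.82670471421668, 'cx': 328.87834330972464, 'cy': 244.84606274139878, 'pose': [[0.0296, 0.9988, -0.0387, 0.4913], [-0.9995, 0.0292, -0.0098, -0.0083], [-0.0086, 0.039, 0.9992, 1.1373], [0.0, 0.0, 0.0, 1.0]]}
{'fov_y': 63.30827394294288, 'cx': 325.77147536772634, 'cy': 240.9251743472065, 'mount': array([[ 7.45720370e-04,  9.66471613e-01,  2.56772398e-01,
         6.50486688e-02],
       [ 9.99999687e-01, -7.89074142e-04,  6.58077861e-05,
        -2.24115345e-04],
       [ 2.66213816e-04,  2.56772268e-01, -9.66471899e-01,
        -1.41960032e-01],
       [ 0.00000000e+00,  0.00000000e+00,  0.00000000e+00,
         1.00000000e+00]])}
{'t': 0.15, 'joint_positions': array([-1.27340310e+00,  1.30984635e-01,  1.48901746e+00, -1.35226890e-06,
        1.52300983e+00, -8.53941849e-02]), 'joint_velocities': array([ 2.64056487e-05, -1.02525464e-03, -2.86113642e-03, -1.33770939e-03,
       -1.55944523e-05, -5.60675257e-04]), 'joint_efforts': array([-1.39079708e-03, -5.70062113e+01, -5.01158953e+01, -4.72765641e-04,
        9.67025582e-03,  2.19326262e-05]), 'position': array([ 0.2240048 , -0.55616464,  0.23049364]), 'orientation': array([-7.05583520e-04,  9.81739814e-01,  1.90227320e-01, -7.57520472e-05]), 'contact_force': array([-0.83975507, -0.25791276,  0.569603  ]), 'ft_torque': array([-0.02911458, -0.01367191,  0.02026912]), 'grip_force': 0.0, 'finger_gap': 0.08553805941404911}
```

View pics/scene0.png

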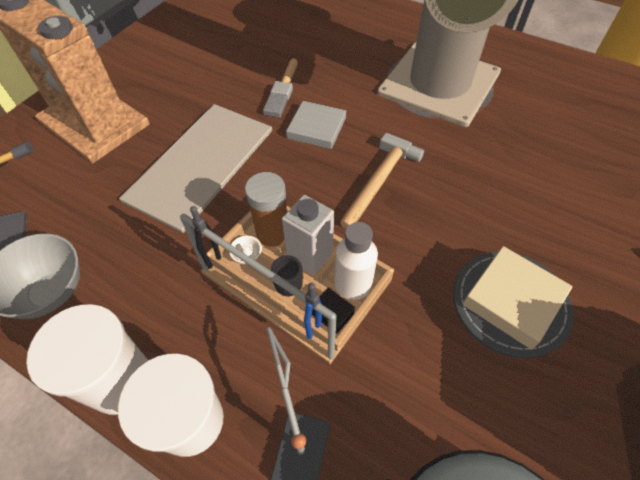

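View pics/top0.png

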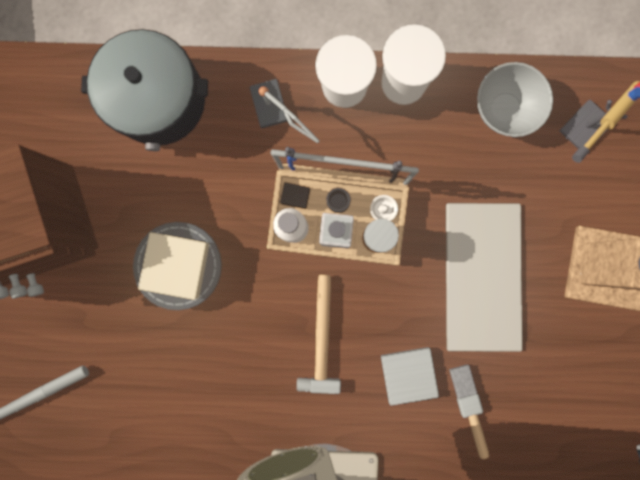

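The scene view shows the jar, tin and bottle in the front row. Seen from the robot the bottle is left at top-view px (291,222), the tin centre at (337,230) and the jar right at (381,235). The crucible is at (338,200), the dish at (384,208) and the charcoal at (295,194). The board is right at (484,277) and the turntable left at (178,265).

Create h.py:
```python
import numpy as np,cv2
from scipy.spatial.transform import Rotation as R
def ray(s,u,v,T=None):
    T=s["pose"] if T is None else T; f=240/np.tan(np.radians(s["fov_y"]/2))
    d=np.array([(u-s["cx"])/f,-(v-s["cy"])/f,-1.]); return T[:3,3],T[:3,:3]@d
def plane(s,u,v,z,T=None):
    o,d=ray(s,u,v,T); return o+d*(z-o[2])/d[2]
def tri(*rs):
    A=np.zeros((3,3));b=np.zeros(3)
    for o,d in rs:
        d=d/np.linalg.norm(d);P=np.eye(3)-np.outer(d,d);A+=P;b+=P@o
    p=np.linalg.solve(A,b); return p,[np.linalg.norm(np.cross(p-o,d/np.linalg.norm(d)))*1e3 for o,d in rs]
def proj(s,p,T=None):
    T=s["pose"] if T is None else T; f=240/np.tan(np.radians(s["fov_y"]/2))
    c=T[:3,:3].T@(np.asarray(p)-T[:3,3]); return np.array([s["cx"]+f*c[0]/-c[2],s["cy"]-f*c[1]/-c[2]])
def wT(st,s):
    T=np.eye(4);w,x,y,z=st["orientation"];T[:3,:3]=R.from_quat([x,y,z,w]).as_matrix();T[:3,3]=st["position"];return T@s["mount"]
def delta(st,target,yaw):
    "tool-frame shift to the target TCP and rotation vector to tool-down with tool y at yaw"
    w,x,y,z=st["orientation"];r=R.from_quat([x,y,z,w]);yw=np.array([np.cos(yaw),np.sin(yaw),0]);zz=np.array([0,0,-1.])
    out=[]
    for k in(1,-1):
        g=R.from_matrix(np.c_[np.cross(k*yw,zz),k*yw,zz]); out.append((r.inv()*g).as_rotvec())
    return r.inv().apply(np.array(target)-st["position"]),out
```

Run:
```python
from station import env
from h import *
s=env.snapshot("top")
for n,u,v,z in [("bottle",291,222,.15),("tin",337,230,.15),("jar",381,235,.14),("cru",338,200,.067),("board",484,277,.012),("brick",174,267,.072),("rackFL",268,247,.038),("rackFR",400,263,.038)]: print(n,plane(s,u,v,z).round(3))
im=s["pixels"];cv2.imwrite("pics/topc.png",cv2.resize(im[145:275,255:425],None,fx=4.5,fy=4.5,interpolation=2))
s=env.snapshot("scene");cv2.imwrite("pics/scenec.png",cv2.resize(s["pixels"][160:360,170:400],None,fx=3,fy=3,interpolation=2))
```

```text
bottle [0.569 0.072 0.15 ]
tin [ 0.557 -0.013  0.15 ]
jar [ 0.551 -0.094  0.14 ]
cru [ 0.622 -0.013  0.067]
board [ 0.478 -0.32   0.012]
brick [0.48  0.306 0.072]
rackFL [0.526 0.126 0.038]
rackFR [ 0.501 -0.143  0.038]
```

Call:
{"api": "drive_effector", "payload": {
  "ticks": [0.085, 0, 0, -0.02, 0, 0, -0.137, 0.085, 0, 0, -0.02, 0, 0, -0.137, 0.085, 0, 0, -0.02, 0, 0, -0.137, 0.085, 0, 0, -0.02, 0, 0, -0.137, 0.085, 0, 0, -0.02, 0, 0, -0.137, 0.085, 0, 0, -0.02, 0, 0, -0.137, 0.085, 0, 0, -0.02, 0, 0, -0.137, 0.085, 0, 0, -0.02, 0, 0, -0.137, 0.085, 0, 0, 0, 0, 0, 0]
}}

```text
t: 1.15
position: [0.2244, -0.5574, 0.3948]
orientation: [0.002, 0.738, 0.675, -0.001]
contact_force: [-0.3, -0.4, 0.2]
finger_gap: 0.0851
grip_force: 0.0
```

Run:
```python
from station import env
from h import *
print(delta(env.get_state(),[.5,0.0,.4],-.093))
```

```text
(array([ 0.57977103,  0.22476893, -0.00761452]), [array([0.00203301, 0.00499388, 0.00365015]), array([-0.00783526,  0.00318973, -3.1379311 ])])
```

View pics/topc.png

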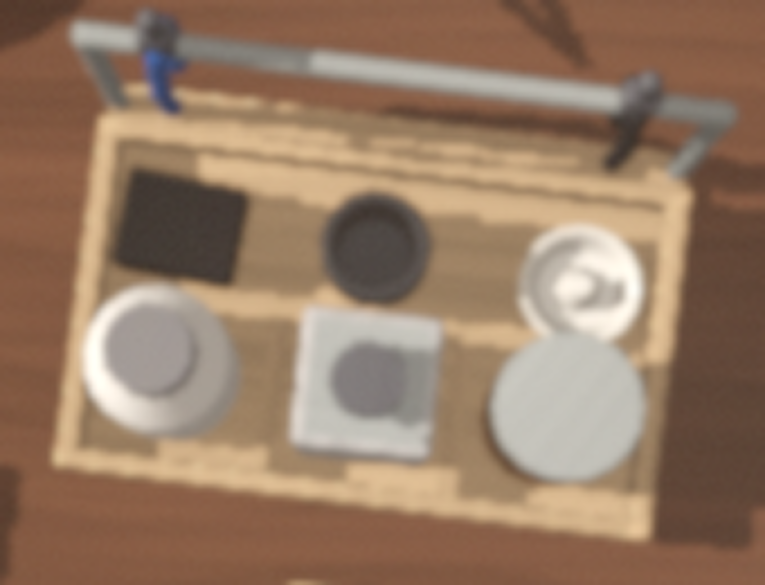

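View pics/scenec.png

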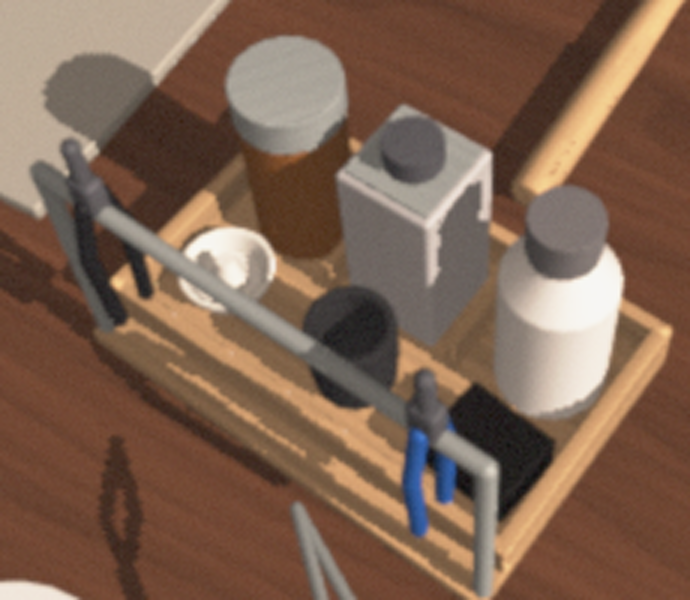

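The crops show the bottle cap top at top-view px (288,222), the tin's top square centred at about (336.5,230), the jar lid at (381,235) and the crucible rim at (338.6,200). Next I'm bringing the wrist camera over the rack.

Call:
{"api": "drive_effector", "payload": {
  "ticks": [0.085, 0.045, 0.018, 0, 0, 0, 0, 0.085, 0.045, 0.018, 0, 0, 0, 0, 0.085, 0.045, 0.018, 0, 0, 0, 0, 0.085, 0.045, 0.018, 0, 0, 0, 0, 0.085, 0.045, 0.018, 0, 0, 0, 0, 0.085, 0.045, 0.018, 0, 0, 0, 0, 0.085, 0.045, 0.018, 0, 0, 0, 0, 0.085, 0.045, 0.018, 0, 0, 0, 0, 0.085, 0.045, 0.018, 0, 0, 0, 0, 0.085, 0.045, 0.018, 0, 0, 0, 0, 0.085, 0.045, 0.018, 0, 0, 0, 0, 0.085, 0.045, 0.018, 0, 0, 0, 0, 0.085, 0, 0, 0, 0, 0, 0, 0.085, 0, 0, 0, 0, 0, 0, 0.085, 0, 0, 0, 0, 0, 0]
}}

```text
t: 2.65
position: [0.4885, -0.0393, 0.3905]
orientation: [-0.0, 0.74, 0.673, -0.0]
contact_force: [-0.6, -0.2, 0.5]
finger_gap: 0.0853
grip_force: 0.0
```

Run:
```python
from station import env
from h import *
import pickle
st=env.get_state();s=env.snapshot("wrist");cv2.imwrite("pics/w1.png",s["pixels"]);pickle.dump((st,s),open("w1.pkl","wb"))
pickle.dump((env.snapshot("top"),env.snapshot("scene")),open("ts.pkl","wb"))
```

```text
(no output)
```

View pics/w1.png

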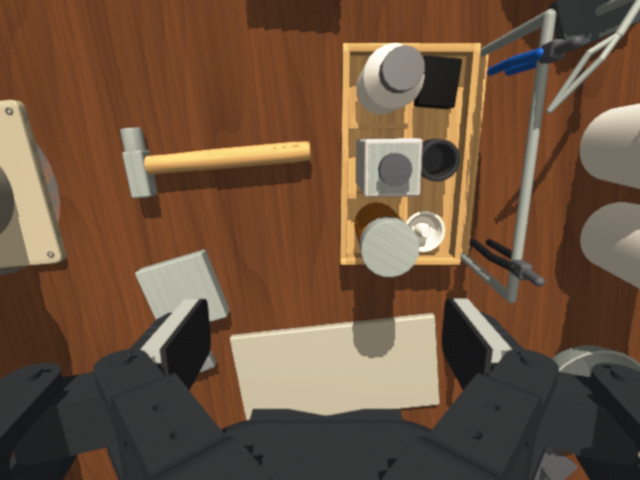

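The wrist view shows the rack aligned with the image. The bottle cap is at (403,67), the tin top is centred at about (390,167), the jar lid is at (390,247), and the crucible rim is at (440,159). I'm fitting outlines from these seeds in all three views and triangulating.

Create fit.py:
```python
from h import *
def blob(im,u,v,tol=12,r=45):
    g=cv2.GaussianBlur(im,(3,3),0);m=np.zeros((482,642),np.uint8)
    cv2.floodFill(g,m,(int(u),int(v)),0,(tol,)*3,(tol,)*3,cv2.FLOODFILL_FIXED_RANGE|cv2.FLOODFILL_MASK_ONLY|(255<<8)|4)
    m=m[1:-1,1:-1];k=np.zeros_like(m);cv2.circle(k,(int(u),int(v)),r,255,-1)
    c=max(cv2.findContours(m&k,0,1)[0],key=cv2.contourArea);return cv2.convexHull(c)
```

Run:
```python
import pickle
from fit import *
top,sc=pickle.load(open("ts.pkl","rb"));top["pixels"]=cv2.imread("pics/top0.png");sc["pixels"]=cv2.imread("pics/scene0.png")
st,w=pickle.load(open("w1.pkl","rb"));w["pose"]=wT(st,w)
seeds={"bottlecap":[(288,222),(360,233),(403,67)],"jarlid":[(381,235),(265,186),(390,247)],"tincap":[(337,229),(308,207),(395,168)]}
for n,ss in seeds.items():
    rs=[];out=[]
    for s,(u,v) in zip((top,sc,w),ss):
        for tol in (14,22,30):
            e=cv2.fitEllipse(blob(s["pixels"],u,v,tol));out.append(np.round([*e[0],*e[1]],1).tolist())
            if tol==22: rs.append(ray(s,*e[0]))
    print(n,out);print("  top+wrist",tri(rs[0],rs[2]));print("  all",tri(*rs))
```

```text
bottlecap [[291.7, 225.7, 26.2, 30.0], [291.8, 226.0, 28.0, 31.8], [291.7, 225.2, 31.2, 40.2], [358.2, 236.8, 26.2, 30.7], [357.9, 236.8, 27.5, 31.1], [352.0, 247.6, 32.8, 58.1], [393.5, 75.8, 57.3, 65.7], [393.2, 75.9, 59.4, 67.7], [393.1, 76.4, 59.3, 68.2]]
  top+wrist (array([0.56090888, 0.07152905, 0.15448028]), [np.float64(2.009717919375433), np.float64(2.0097179193753663)])
  all (array([0.56245332, 0.07440837, 0.13776617]), [np.float64(3.41038536747143), np.float64(2.5321337428249167), np.float64(1.16431635624105)])
jarlid [[379.8, 227.6, 31.8, 47.2], [380.4, 224.4, 33.5, 55.9], [381.3, 223.5, 34.9, 58.4], [265.7, 190.4, 35.5, 38.7], [265.8, 190.4, 36.3, 39.0], [265.5, 190.7, 37.8, 39.5], [390.7, 246.6, 55.5, 57.8], [395.0, 242.5, 55.9, 73.4], [395.3, 241.1, 57.7, 75.2]]
  top+wrist (array([ 0.56919124, -0.09853795,  0.09234343]), [np.float64(5.433025469527621), np.float64(5.433025469527746)])
  all (array([ 0.56197287, -0.08807981,  0.14087152]), [np.float64(9.47417554472646), np.float64(4.3369429125630115), np.float64(5.613137136729468)])
tincap [[338.1, 229.5, 15.8, 17.6], [342.2, 230.3, 17.5, 27.8], [359.3, 236.0, 26.7, 65.0], [304.5, 209.4, 22.4, 26.6], [304.8, 208.9, 22.9, 29.1], [305.3, 208.4, 24.2, 30.2], [393.5, 174.7, 33.9, 43.4], [393.4, 175.5, 35.6, 45.8], [390.4, 178.7, 38.5, 53.7]]
  top+wrist (array([ 0.56040663, -0.02122038,  0.11784612]), [np.float64(2.048257933387169), np.float64(2.0482579333871653)])
  all (array([ 0.5575624 , -0.01883392,  0.13638088]), [np.float64(3.5755846422256146), np.float64(2.8680828080999663), np.float64(1.691779191711367)])
```

Add to fit.py:
```python
def circ(s,u,v,r,hw=None,param2=12):
    "best Hough circle centre/radius near (u,v), in a 6x upscaled crop"
    k=6;h=int(r*1.6)+4;u0,v0=int(u)-h,int(v)-h;g=cv2.cvtColor(s["pixels"],6)[max(v0,0):v0+2*h,u0:u0+2*h];v0=max(v0,0)
    g=cv2.GaussianBlur(cv2.resize(g,None,fx=k,fy=k,interpolation=2),(0,0),4)
    c=cv2.HoughCircles(g,cv2.HOUGH_GRADIENT_ALT if 0 else cv2.HOUGH_GRADIENT,1,4*k,param1=60,param2=param2,minRadius=int(k*r*.85),maxRadius=int(k*r*1.15))
    if c is None:return None
    c=c[0];c=c[(np.hypot(c[:,0]/k+u0-u,c[:,1]/k+v0-v)<6)]
    return [( round(float((a+.5)/k-.5+u0),1),round(float((b+.5)/k-.5+v0),1),round(float(q/k),1)) for a,b,q in c[:2]]
```

Run:
```python
import pickle
from fit import *
top,sc=pickle.load(open("ts.pkl","rb"));top["pixels"]=cv2.imread("pics/top0.png")
st,w=pickle.load(open("w1.pkl","rb"));w["pose"]=wT(st,w)
for n,t,ww,r in [("bottle",(288.3,222.3),(403,67),.019),("jar",(381.2,235.4),(390,247),.031),("tincap",(337,229),(395,168),.016),("cru",(338.6,200.1),(440,159),.025),("crein",(338.6,200.1),(440,159),.019)]:
    z=.07 if 'c' in n and n!="tincap" else .15
    ft=541/(1.137-z)*r;fw=389/(.53-z)*r
    a=circ(top,*t,ft);b=circ(w,*ww,fw);print(n,ft,fw,a,b)
    if a and b: print("   fit",tri(ray(top,*a[0][:2]),ray(w,*b[0][:2])))
    print("   eye",tri(ray(top,*t),ray(w,*ww)))
im=w["pixels"];cv2.imwrite("pics/w1c.png",cv2.resize(im[35:275,330:490],None,fx=2.5,fy=2.5,interpolation=2))
```

```text
bottle 10.414387031408307 19.45 None [(403.5, 66.5, 21.1)]
   eye (array([0.56629301, 0.07608331, 0.17250051]), [np.float64(1.417186944907207), np.float64(1.4171869449072574)])
jar 16.9918946301925 31.73421052631579 [] [(389.2, 246.7, 29.8), (388.5, 242.5, 33.8)]
   eye (array([ 0.55190169, -0.09516644,  0.12785396]), [np.float64(1.0605289586757716), np.float64(1.0605289586755717)])
tincap 8.77001013171226 16.378947368421052 None None
   eye (array([ 0.5611231 , -0.01187302,  0.1300436 ]), [np.float64(1.184694229867432), np.float64(1.1846942298674532)])
cru 12.675726335520151 21.14130434782609 [(339.0, 199.8, 13.1)] [(439.5, 160.7, 19.1)]
   fit (array([ 0.6228778 , -0.01403567,  0.07165268]), [np.float64(1.4030709650313498), np.float64(1.4030709650313486)])
   eye (array([ 0.62207009, -0.01253558,  0.07563415]), [np.float64(2.1653798527890347), np.float64(2.1653798527890307)])
crein 9.633552014995313 16.067391304347826 None None
   eye (array([ 0.62207009, -0.01253558,  0.07563415]), [np.float64(2.1653798527890347), np.float64(2.1653798527890307)])
```

View pics/w1c.png

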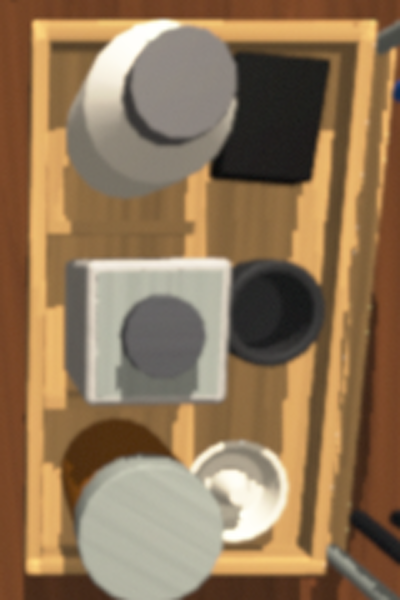

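The crop gives these wrist pixels: cap (404,68.6), tin top centre (393,167), lid (390.4,246.2), and crucible rim (440.8,159.8). The tin edges are parallel to the rack.

Run:
```python
import pickle
from fit import *
top,sc=pickle.load(open("ts.pkl","rb"));top["pixels"]=cv2.imread("pics/top0.png")
st,w=pickle.load(open("w1.pkl","rb"));w["pose"]=wT(st,w)
C=lambda x,y:(x/4.5+255-.4,y/4.5+145-.4); D=lambda x,y:(x/3+170-.33,y/3+160-.33)
for n,t,ww,q,z in [("bottle",C(150,348),(404,68.6),D(567,215),.162),("jar",C(568,407),(390.4,246.2),D(287,82),.14),("tin",C(367,384),(393,167),D(416,162),.134),("cru",C(376,248),(440.8,159.8),D(350,322),.067)]:
    rr=[ray(top,*t),ray(w,*ww),ray(sc,*q)];p,e=tri(*rr)
    print(n,p.round(4),np.round(e,1),"| top",plane(top,*t,z)[:2].round(4),"wrist",plane(w,*ww,z)[:2].round(4),"scene",plane(sc,*q,z)[:2].round(4))
print("tin corners", [plane(w,330+x/2.5,35+y/2.5,.134)[:2].round(4) for x,y in[(86,258),(231,258),(227,402),(86,402)]])
for nm,box,lo in [("board",(430,190,540,365),None),("brick",(120,215,230,315),None)]:
    x0,y0,x1,y1=box;hsv=cv2.cvtColor(top["pixels"][y0:y1,x0:x1],40)
    m=((hsv[...,2]>150)&(hsv[...,1]<60)) if nm=="board" else ((hsv[...,2]>150)&(hsv[...,0]<40)&(hsv[...,0]>12))
    m=cv2.morphologyEx((m*255).astype(np.uint8),cv2.MORPH_CLOSE,np.ones((15,15)))
    c=max(cv2.findContours(m,0,1)[0],key=cv2.contourArea);b=cv2.boxPoints(cv2.minAreaRect(c))+[x0,y0]
    z=.012 if nm=="board" else .072
    P=np.array([plane(top,*x,z) for x in b]);print(nm,b.round(1).tolist(),P.mean(0).round(4),np.linalg.norm(np.diff(P,axis=0),axis=1).round(4),P.round(3)[:,:2].tolist())
```

```text
bottle [0.5682 0.0778 0.1613] [1.4 0.6 1.7] | top [0.5684 0.0764] wrist [0.5686 0.0775] scene [0.568  0.0796]
jar [ 0.5513 -0.0925  0.1364] [1.6 1.4 0.8] | top [ 0.5508 -0.0938] wrist [ 0.5516 -0.0903] scene [ 0.553 -0.09 ]
tin [ 0.5588 -0.0099  0.1319] [1.3 0.9 1.1] | top [ 0.5583 -0.0112] wrist [ 0.5593 -0.0094] scene [ 0.5597 -0.0081]
cru [ 0.6243 -0.0124  0.0677] [1.9 1.8 1.2] | top [ 0.623  -0.0136] wrist [ 0.6264 -0.0123] scene [ 0.6239 -0.0114]
tin corners [array([0.5325, 0.0213]), array([0.5896, 0.0159]), array([ 0.5863, -0.0413]), array([ 0.5286, -0.0358])]
board [[446.0, 203.0], [521.0, 203.0], [521.0, 350.0], [446.0, 350.0]] [ 0.4795 -0.3193  0.012 ] [0.1558 0.3038 0.1541] [[0.629, -0.239], [0.634, -0.394], [0.33, -0.399], [0.325, -0.245]]
brick [[135.3, 296.7], [150.2, 222.2], [208.4, 233.9], [193.5, 308.3]] [0.4835 0.3104 0.072 ] [0.1494 0.118  0.1491] [[0.419, 0.38], [0.567, 0.357], [0.547, 0.241], [0.4, 0.264]]
```

Create go.py:
```python
import sys
from station import env
from h import *
x,y,z=map(float,sys.argv[1:4]);yaw=float(sys.argv[4]) if len(sys.argv)>4 else -.093
st=env.get_state();d,r=delta(st,[x,y,z],yaw);r=min(r,key=np.linalg.norm) if len(sys.argv)<6 else max(r,key=np.linalg.norm)
print("t",st["t"],"pos",st["position"].round(4),"d",d.round(4),"rot",r.round(3),"gap",round(st["finger_gap"],4),"j",st["joint_positions"].round(2))
```

```bash
python3 go.py .5515 -.092 .102
```

```text
t 2.8 pos [ 0.4885 -0.0399  0.3912] d [-0.0458  0.0676  0.2892] rot [ 0.     0.    -0.002] gap 0.0851 j [-0.19 -0.18  1.5  -0.    1.82 -0.09]
```

Call:
{"api": "drive_effector", "payload": {
  "ticks": [0.085, -0.0229, 0.0338, 0, 0, 0, 0, 0.085, -0.0229, 0.0338, 0, 0, 0, 0, 0.085, 0, 0, 0.04, 0, 0, 0, 0.085, 0, 0, 0.04, 0, 0, 0, 0.085, 0, 0, 0.04, 0, 0, 0, 0.085, 0, 0, 0.04, 0, 0, 0, 0.085, 0, 0, 0.03, 0, 0, 0, 0.085, 0, 0, 0, 0, 0, 0, 0.085, 0, 0, 0, 0, 0, 0, 0.085, 0, 0, 0, 0, 0, 0]
}}

```text
t: 3.8
position: [0.5532, -0.0914, 0.2042]
orientation: [0.002, 0.739, 0.673, 0.001]
contact_force: [0.2, -0.2, 1.1]
finger_gap: 0.0852
grip_force: 0.0
```

```bash
python3 go.py .5515 -.092 .102
```

Run:
```python
from station import env
from h import *
import pickle
st=env.get_state();s=env.snapshot("wrist");cv2.imwrite("pics/w2.png",s["pixels"]);T=wT(st,s)
for p in[(.5515,-.092,.14),(.559,-.01,.134),(.5685,.0775,.162)]:print(proj(s,p,T))
```

```text
t 3.8 pos [ 0.5532 -0.0914  0.2042] d [-0.0007 -0.0021  0.1022] rot [0.004 0.001 0.   ] gap 0.0852 j [-0.26  0.03  1.64 -0.    1.46 -0.16]
[322.14777689 260.34417747]
[321.65293815 104.55677329]
[ 324.2514959  -140.92878758]
```

View pics/w2.png

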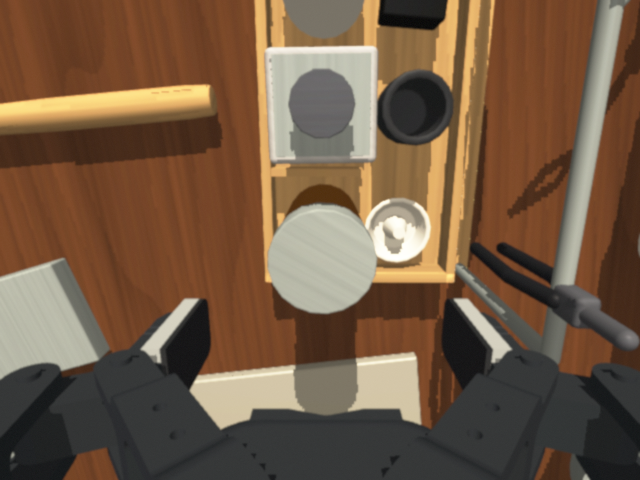

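The lid is at (322,259) against a prediction of (322,260), and the tin centre is at (322,104) against (321.7,104.6), so the measurements hold. I'm descending to grip the jar.

Call:
{"api": "drive_effector", "payload": {
  "ticks": [0.085, -0.0007, -0.0021, 0.03, 0, 0, 0, 0.085, 0, 0, 0.03, 0, 0, 0, 0.085, 0, 0, 0.025, 0, 0, 0, 0.085, 0, 0, 0.017, 0, 0, 0, 0.085, 0, 0, 0, 0, 0, 0, 0.085, 0, 0, 0, 0, 0, 0, 0.085, 0, 0, 0, 0, 0, 0, 0.055, 0, 0, 0, 0, 0, 0, 0.045, 0, 0, 0, 0, 0, 0, 0.045, 0, 0, 0, 0, 0, 0, 0.045, 0, 0, 0, 0, 0, 0, 0.045, 0, 0, 0, 0, 0, 0, 0.045, 0, 0, 0, 0, 0, 0, 0.045, 0, 0, 0, 0, 0, 0],
  "clamp_n": 50
}}

```text
t: 5.25
position: [0.5509, -0.0913, 0.1011]
orientation: [0.001, 0.739, 0.674, 0.001]
contact_force: [-0.6, -0.0, 4.9]
finger_gap: 0.0604
grip_force: 53.7
```

```bash
python3 go.py .595 -.32 .18
```

```text
t 5.25 pos [ 0.5509 -0.0913  0.1011] d [-0.2237  0.0651 -0.0787] rot [0.003 0.    0.001] gap 0.0604 j [-0.26  0.12  1.75 -0.    1.28 -0.16]
```

Call:
{"api": "drive_effector", "payload": {
  "ticks": [0.045, 0, 0, -0.015, 0, 0, 0, 0.045, 0, 0, -0.025, 0, 0, 0, 0.045, 0, 0, -0.025, 0, 0, 0, 0.045, 0, 0, -0.015, 0, 0, 0, 0.045, -0.03, 0.006, 0, 0, 0, 0, 0.045, -0.04, 0.011, 0, 0, 0, 0, 0.045, -0.04, 0.012, 0, 0, 0, 0, 0.045, -0.04, 0.012, 0, 0, 0, 0, 0.045, -0.04, 0.012, 0, 0, 0, 0, 0.045, -0.0337, 0.012, 0, 0, 0, 0, 0.045, 0, 0, 0, 0, 0, 0, 0.045, 0, 0, 0, 0, 0, 0, 0.045, 0, 0, 0, 0, 0, 0]
}}

```text
t: 6.55
position: [0.5938, -0.3188, 0.1791]
orientation: [-0.001, 0.739, 0.674, 0.0]
contact_force: [-0.5, 0.5, -1.6]
finger_gap: 0.0608
grip_force: 55.6
```

```bash
python3 go.py .595 -.32 .102
```

Run:
```python
from station import env
import cv2
cv2.imwrite("pics/s3.png",env.snapshot("scene")["pixels"])
```

```text
t 6.55 pos [ 0.5938 -0.3188  0.1791] d [-0.0011  0.0014  0.0771] rot [-0.001 -0.001  0.001] gap 0.0608 j [-0.57  0.36  1.32  0.    1.47 -0.48]
```

View pics/s3.png

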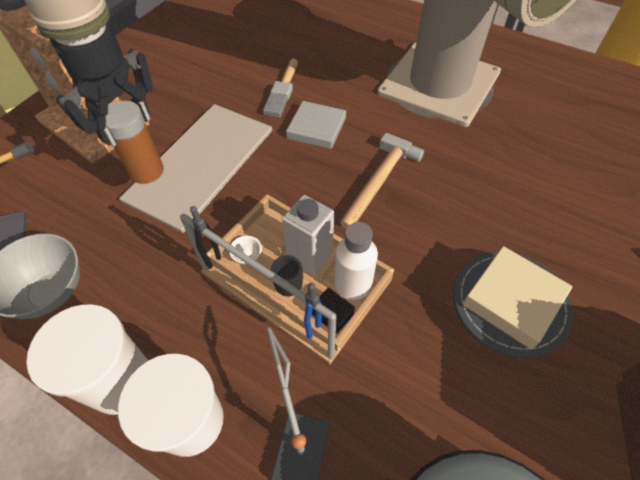

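The jar hangs upright over the far end of the board at px (145,175). I'm lowering it: the board top and the rack floor are both at 12 mm.

Call:
{"api": "drive_effector", "payload": {
  "ticks": [0.045, 0, 0, 0.03, 0, 0, 0, 0.045, 0, 0, 0.025, 0, 0, 0, 0.045, 0, 0, 0.012, 0, 0, 0, 0.045, 0, 0, 0.006, 0, 0, 0, 0.045, 0, 0, 0.004, 0, 0, 0, 0.045, 0, 0, 0, 0, 0, 0, 0.045, 0, 0, 0, 0, 0, 0, 0.045, 0, 0, 0, 0, 0, 0]
}}

```text
t: 7.4
position: [0.5946, -0.3202, 0.1036]
orientation: [0.001, 0.739, 0.674, 0.0]
contact_force: [0.6, 0.8, -3.7]
finger_gap: 0.0608
grip_force: 55.8
```

```bash
python3 go.py .595 -.32 .102
```

```text
t 7.4 pos [ 0.5946 -0.3202  0.1036] d [0.0002 0.0004 0.0016] rot [0.002 0.001 0.001] gap 0.0608 j [-0.57  0.41  1.39  0.    1.34 -0.48]
```

Weight (−3.7 N) is still carried, so I'm going down a few more mm and then releasing.

Call:
{"api": "drive_effector", "payload": {
  "ticks": [0.045, 0, 0, 0.002, 0, 0, 0, 0.045, 0, 0, 0.001, 0, 0, 0, 0.045, 0, 0, 0, 0, 0, 0, 0.045, 0, 0, 0, 0, 0, 0, 0.07, 0, 0, 0, 0, 0, 0, 0.085, 0, 0, 0, 0, 0, 0, 0.085, 0, 0, 0, 0, 0, 0, 0.085, 0, 0, 0, 0, 0, 0, 0.085, 0, 0, 0, 0, 0, 0, 0.085, 0, 0, -0.02, 0, 0, 0, 0.085, 0, 0, -0.03, 0, 0, 0, 0.085, 0, 0, -0.04, 0, 0, 0, 0.085, 0, 0, -0.04, 0, 0, 0, 0.085, 0, 0, 0, 0, 0, 0, 0.085, 0, 0, 0, 0, 0, 0]
}}

```text
t: 8.9
position: [0.5948, -0.3203, 0.2312]
orientation: [0.002, 0.739, 0.674, 0.0]
contact_force: [0.1, 1.0, -0.7]
finger_gap: 0.0846
grip_force: 0.0
```

```bash
python3 go.py .559 -.0098 .235
```

```text
t 8.9 pos [ 0.5948 -0.3203  0.2312] d [ 0.3059 -0.0641 -0.0045] rot [0.003 0.002 0.001] gap 0.0846 j [-0.57  0.33  1.26 -0.    1.55 -0.48]
```

Call:
{"api": "drive_effector", "payload": {
  "ticks": [0.085, 0.045, -0.0091, 0, 0, 0, 0, 0.085, 0.045, -0.0092, 0, 0, 0, 0, 0.085, 0.045, -0.0092, 0, 0, 0, 0, 0.085, 0.045, -0.0092, 0, 0, 0, 0, 0.085, 0.045, -0.0092, 0, 0, 0, 0, 0.085, 0.045, -0.0092, 0, 0, 0, 0, 0.085, 0.0359, -0.009, 0, 0, 0, 0, 0.085, 0, 0, 0.02, 0, 0, 0, 0.085, 0, 0, 0, 0, 0, 0, 0.085, 0, 0, 0, 0, 0, 0]
}}

```text
t: 9.9
position: [0.5571, -0.0094, 0.2075]
orientation: [-0.001, 0.739, 0.674, -0.001]
contact_force: [-0.0, 0.1, 0.6]
finger_gap: 0.085
grip_force: 0.0
```

```bash
python3 go.py .559 -.0098 .095
```

Run:
```python
from station import env
import cv2
cv2.imwrite("pics/w4.png",env.snapshot("wrist")["pixels"])
```

```text
t 9.9 pos [ 0.5571 -0.0094  0.2075] d [-0.0002  0.0024  0.1125] rot [-0.004  0.     0.001] gap 0.085 j [-0.11  0.03  1.64 -0.    1.48 -0.02]
```

View pics/w4.png

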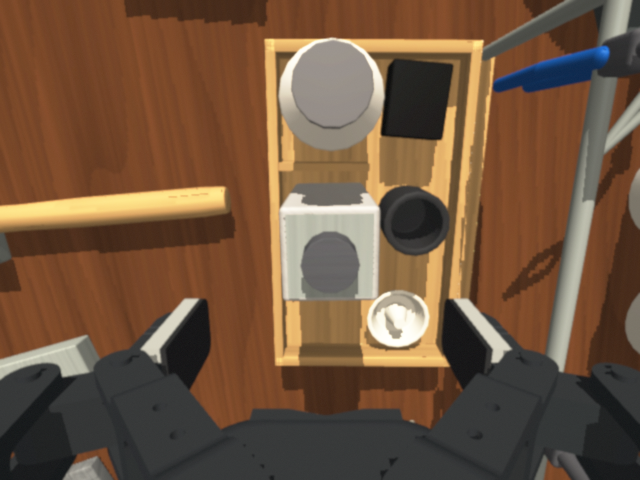

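The tin's top is centred at (330,252) with edges square to the fingers, which agrees with the +2.4 mm correction. Descending and gripping.

Call:
{"api": "drive_effector", "payload": {
  "ticks": [0.085, 0, 0.0022, 0.035, 0, 0, 0, 0.085, 0, 0, 0.035, 0, 0, 0, 0.085, 0, 0, 0.025, 0, 0, 0, 0.085, 0, 0, 0.0175, 0, 0, 0, 0.085, 0, 0, 0, 0, 0, 0, 0.085, 0, 0, 0, 0, 0, 0, 0.085, 0, 0, 0, 0, 0, 0, 0.055, 0, 0, 0, 0, 0, 0, 0.045, 0, 0, 0, 0, 0, 0, 0.045, 0, 0, 0, 0, 0, 0, 0.045, 0, 0, 0, 0, 0, 0, 0.045, 0, 0, 0, 0, 0, 0, 0.045, 0, 0, 0, 0, 0, 0, 0.045, 0, 0, 0, 0, 0, 0],
  "clamp_n": 50
}}

```text
t: 11.35
position: [0.5609, -0.0095, 0.0982]
orientation: [0.001, 0.739, 0.674, 0.0]
contact_force: [-3.1, -0.1, 6.9]
finger_gap: 0.0579
grip_force: 52.9
```

```bash
python3 go.py .48 -.32 .165
```

```text
t 11.35 pos [ 0.5609 -0.0095  0.0982] d [-0.3166 -0.052  -0.0668] rot [0.001 0.    0.001] gap 0.0579 j [-0.11  0.13  1.74 -0.    1.27 -0.02]
```

Call:
{"api": "drive_effector", "payload": {
  "ticks": [0.045, 0, 0, -0.015, 0, 0, 0, 0.045, 0, 0, -0.025, 0, 0, 0, 0.045, 0, 0, -0.025, 0, 0, 0, 0.045, 0, 0, -0.01, 0, 0, 0, 0.045, -0.03, -0.004, 0, 0, 0, 0, 0.045, -0.04, -0.006, 0, 0, 0, 0, 0.045, -0.04, -0.006, 0, 0, 0, 0, 0.045, -0.04, -0.006, 0, 0, 0, 0, 0.045, -0.04, -0.006, 0, 0, 0, 0, 0.045, -0.04, -0.006, 0, 0, 0, 0, 0.045, -0.04, -0.006, 0, 0, 0, 0, 0.045, -0.03, -0.006, 0, 0, 0, 0, 0.045, -0.0166, -0.006, 0, 0, 0, 0, 0.045, 0, 0, 0, 0, 0, 0, 0.045, 0, 0, 0, 0, 0, 0, 0.045, 0, 0, 0, 0, 0, 0]
}}

```text
t: 12.95
position: [0.4797, -0.319, 0.1715]
orientation: [-0.0, 0.739, 0.674, 0.0]
contact_force: [0.5, -0.7, -3.8]
finger_gap: 0.057
grip_force: 54.9
```

```bash
python3 go.py .48 -.32 .0985
```

```text
t 12.95 pos [ 0.4797 -0.319   0.1715] d [-0.001   0.0004  0.073 ] rot [-0.    -0.001  0.002] gap 0.057 j [-0.68  0.1   1.63  0.    1.41 -0.58]
```

Call:
{"api": "drive_effector", "payload": {
  "ticks": [0.045, 0, 0, 0.03, 0, 0, 0, 0.045, 0, 0, 0.025, 0, 0, 0, 0.045, 0, 0, 0.01, 0, 0, 0, 0.045, 0, 0, 0.006, 0, 0, 0, 0.045, 0, 0, 0.003, 0, 0, 0, 0.045, 0, 0, 0, 0, 0, 0, 0.045, 0, 0, 0, 0, 0, 0, 0.045, 0, 0, 0, 0, 0, 0]
}}

```text
t: 13.75
position: [0.4802, -0.3204, 0.0988]
orientation: [0.001, 0.739, 0.674, 0.0]
contact_force: [0.4, -0.7, -4.1]
finger_gap: 0.0573
grip_force: 54.9
```

```bash
python3 go.py .48 -.32 .0985
```

```text
t 13.75 pos [ 0.4802 -0.3204  0.0988] d [ 0.0003 -0.0002  0.0003] rot [0.002 0.001 0.001] gap 0.0573 j [-0.68  0.17  1.69  0.    1.28 -0.59]
```

Call:
{"api": "drive_effector", "payload": {
  "ticks": [0.045, 0, 0, 0.0015, 0, 0, 0, 0.045, 0, 0, 0.001, 0, 0, 0, 0.045, 0, 0, 0, 0, 0, 0, 0.045, 0, 0, 0, 0, 0, 0, 0.045, 0, 0, 0, 0, 0, 0]
}}

```text
t: 14.25
position: [0.4802, -0.3207, 0.0982]
orientation: [0.001, 0.739, 0.674, 0.0]
contact_force: [-6.8, 3.8, 13.8]
finger_gap: 0.0576
grip_force: 57.1
```

Contact (13.8 N). Releasing and backing up.

Call:
{"api": "drive_effector", "payload": {
  "ticks": [0.06, 0, 0, -0.001, 0, 0, 0, 0.07, 0, 0, 0, 0, 0, 0, 0.085, 0, 0, 0, 0, 0, 0, 0.085, 0, 0, 0, 0, 0, 0, 0.085, 0, 0, 0, 0, 0, 0, 0.085, 0, 0, 0, 0, 0, 0, 0.085, 0, 0, -0.02, 0, 0, 0, 0.085, 0, 0, -0.03, 0, 0, 0, 0.085, 0, 0, -0.04, 0, 0, 0, 0.085, 0, 0, -0.04, 0, 0, 0, 0.085, 0, 0, 0, 0, 0, 0, 0.085, 0, 0, 0, 0, 0, 0]
}}

```text
t: 15.45
position: [0.4803, -0.3205, 0.2279]
orientation: [0.002, 0.739, 0.674, 0.0]
contact_force: [-0.2, -0.0, -1.4]
finger_gap: 0.0853
grip_force: 0.0
```

```bash
python3 go.py .5683 .0775 .235
```

```text
t 15.45 pos [ 0.4803 -0.3205  0.2279] d [ 0.4044  0.0511 -0.0077] rot [0.003 0.002 0.001] gap 0.0853 j [-0.68  0.07  1.56  0.    1.51 -0.59]
```

Call:
{"api": "drive_effector", "payload": {
  "ticks": [0.085, 0.045, 0.0051, 0, 0, 0, 0, 0.085, 0.045, 0.0057, 0, 0, 0, 0, 0.085, 0.045, 0.0057, 0, 0, 0, 0, 0.085, 0.045, 0.0057, 0, 0, 0, 0, 0.085, 0.045, 0.0057, 0, 0, 0, 0, 0.085, 0.045, 0.0057, 0, 0, 0, 0, 0.085, 0.045, 0.0057, 0, 0, 0, 0, 0.085, 0.045, 0.0057, 0, 0, 0, 0, 0.085, 0.0444, 0.0061, 0, 0, 0, 0, 0.085, 0, 0, 0, 0, 0, 0, 0.085, 0, 0, 0, 0, 0, 0]
}}

```text
t: 16.55
position: [0.5666, 0.079, 0.2242]
orientation: [-0.001, 0.738, 0.675, -0.001]
contact_force: [0.3, -0.8, 0.7]
finger_gap: 0.0846
grip_force: 0.0
```

```bash
python3 go.py .5683 .0775 .124
```

Run:
```python
from station import env
import cv2
cv2.imwrite("pics/w5.png",env.snapshot("wrist")["pixels"])
cv2.imwrite("pics/top5.png",env.snapshot("top")["pixels"])
```

```text
t 16.55 pos [0.5666 0.079  0.2242] d [-0.0013  0.0022  0.1002] rot [-0.003  0.001  0.004] gap 0.0846 j [ 0.05  0.06  1.57 -0.    1.51  0.14]
```

View pics/w5.png

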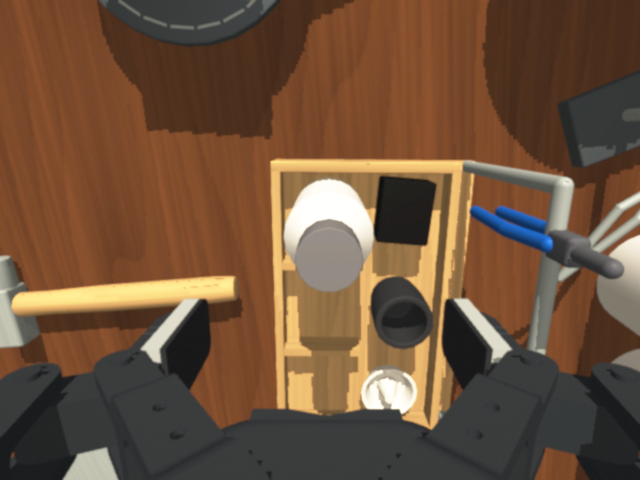

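The cap is centred at (329,255) between the fingers, and the crucible is untouched. Descending on the cap.

Call:
{"api": "drive_effector", "payload": {
  "ticks": [0.085, -0.0013, 0.002, 0.035, 0, 0, 0, 0.085, 0, 0, 0.03, 0, 0, 0, 0.085, 0, 0, 0.02, 0, 0, 0, 0.085, 0, 0, 0.015, 0, 0, 0, 0.085, 0, 0, 0, 0, 0, 0, 0.085, 0, 0, 0, 0, 0, 0, 0.06, 0, 0, 0, 0, 0, 0, 0.045, 0, 0, 0, 0, 0, 0, 0.03, 0, 0, 0, 0, 0, 0, 0.03, 0, 0, 0, 0, 0, 0, 0.03, 0, 0, 0, 0, 0, 0, 0.03, 0, 0, 0, 0, 0, 0, 0.03, 0, 0, 0, 0, 0, 0, 0.03, 0, 0, 0, 0, 0, 0],
  "clamp_n": 40
}}

```text
t: 18.05
position: [0.5699, 0.0768, 0.1273]
orientation: [0.0, 0.739, 0.674, 0.0]
contact_force: [-1.8, 0.4, 5.4]
finger_gap: 0.0373
grip_force: 39.6
```

```bash
python3 go.py .365 -.32 .195
```

```text
t 18.05 pos [0.5699 0.0768 0.1273] d [-0.4139 -0.1676 -0.0679] rot [ 0.001 -0.     0.001] gap 0.0373 j [0.04 0.13 1.68 0.   1.33 0.14]
```

Call:
{"api": "drive_effector", "payload": {
  "ticks": [0.03, 0, 0, -0.015, 0, 0, 0, 0.03, 0, 0, -0.025, 0, 0, 0, 0.03, 0, 0, -0.025, 0, 0, 0, 0.03, 0, 0, -0.01, 0, 0, 0, 0.03, -0.025, -0.01, 0, 0, 0, 0, 0.03, -0.04, -0.016, 0, 0, 0, 0, 0.03, -0.04, -0.016, 0, 0, 0, 0, 0.03, -0.04, -0.016, 0, 0, 0, 0, 0.03, -0.04, -0.016, 0, 0, 0, 0, 0.03, -0.04, -0.016, 0, 0, 0, 0, 0.03, -0.04, -0.016, 0, 0, 0, 0, 0.03, -0.04, -0.016, 0, 0, 0, 0, 0.03, -0.04, -0.016, 0, 0, 0, 0, 0.03, -0.04, -0.016, 0, 0, 0, 0, 0.03, -0.0289, -0.0136, 0, 0, 0, 0, 0.03, 0, 0, 0, 0, 0, 0, 0.03, 0, 0, 0, 0, 0, 0, 0.03, 0, 0, 0, 0, 0, 0]
}}

```text
t: 19.85
position: [0.3648, -0.3194, 0.201]
orientation: [-0.0, 0.739, 0.674, 0.0]
contact_force: [0.0, 0.7, -2.6]
finger_gap: 0.0368
grip_force: 41.3
```

```bash
python3 go.py .365 -.32 .1273
```

```text
t 19.85 pos [ 0.3648 -0.3194  0.201 ] d [-0.0006  0.0003  0.0737] rot [-0.    -0.001  0.001] gap 0.0368 j [-0.83 -0.17  1.84  0.    1.47 -0.73]
```

Call:
{"api": "drive_effector", "payload": {
  "ticks": [0.03, 0, 0, 0.03, 0, 0, 0, 0.03, 0, 0, 0.025, 0, 0, 0, 0.03, 0, 0, 0.01, 0, 0, 0, 0.03, 0, 0, 0.006, 0, 0, 0, 0.03, 0, 0, 0.003, 0, 0, 0, 0.03, 0, 0, 0.001, 0, 0, 0, 0.03, 0, 0, 0.001, 0, 0, 0, 0.03, 0, 0, 0, 0, 0, 0, 0.03, 0, 0, 0, 0, 0, 0, 0.03, 0, 0, 0, 0, 0, 0]
}}

```text
t: 20.85
position: [0.3652, -0.3211, 0.1274]
orientation: [0.001, 0.739, 0.674, -0.0]
contact_force: [-2.0, 1.4, 6.4]
finger_gap: 0.0371
grip_force: 42.3
```

Call:
{"api": "drive_effector", "payload": {
  "ticks": [0.05, 0, 0, -0.001, 0, 0, 0, 0.07, 0, 0, 0, 0, 0, 0, 0.085, 0, 0, 0, 0, 0, 0, 0.085, 0, 0, 0, 0, 0, 0, 0.085, 0, 0, 0, 0, 0, 0, 0.085, 0, 0, 0, 0, 0, 0, 0.085, 0, 0, -0.02, 0, 0, 0, 0.085, 0, 0, -0.03, 0, 0, 0, 0.085, 0, 0, -0.04, 0, 0, 0, 0.085, 0, 0, -0.04, 0, 0, 0, 0.085, 0, 0, -0.05, 0, 0, 0, 0.085, 0, 0, -0.05, 0, 0, 0, 0.085, 0, 0, 0, 0, 0, 0, 0.085, 0, 0, 0, 0, 0, 0]
}}

```text
t: 22.25
position: [0.3651, -0.3207, 0.3582]
orientation: [0.002, 0.739, 0.674, 0.0]
contact_force: [0.3, -0.2, -0.3]
finger_gap: 0.0851
grip_force: 0.0
```

```bash
python3 go.py .45 .28 .36 1.478
```

Run:
```python
from station import env
import cv2
cv2.imwrite("pics/top6.png",env.snapshot("top")["pixels"])
```

```text
t 22.25 pos [ 0.3651 -0.3207  0.3582] d [ 0.606   0.0294 -0.0032] rot [ 0.     0.004 -1.57 ] gap 0.0851 j [-0.83 -0.2   1.58  0.    1.76 -0.73]
```

View pics/top6.png

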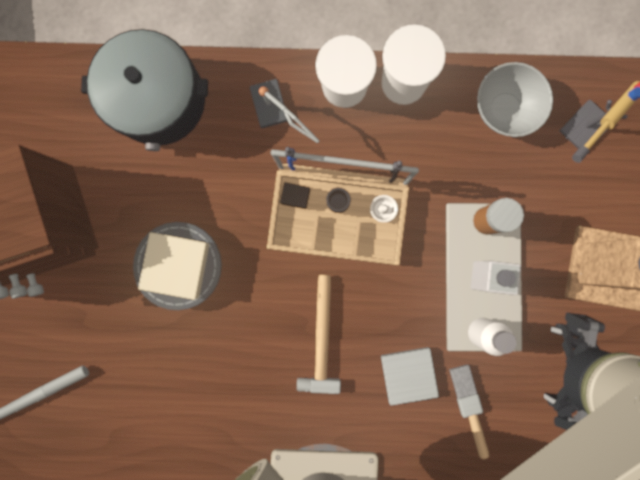

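All three stand on the board: jar at (485,218), tin at (488,277), bottle at (484,333). The crucible is still in its place at (338,200). Next I'm measuring the brick with the wrist camera from two poses.

Create snapw.py:
```python
import sys,pickle
from station import env
from h import *
st=env.get_state();s=env.snapshot("wrist");s["pose"]=wT(st,s);pickle.dump(s,open(sys.argv[1]+".pkl","wb"));cv2.imwrite(f"pics/{sys.argv[1]}.png",s["pixels"])
```

```text
(no output)
```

Call:
{"api": "drive_effector", "payload": {
  "ticks": [0.085, 0.047, 0.0023, 0, 0, 0, 0, 0.085, 0.047, 0.0023, 0, 0, 0, 0, 0.085, 0.047, 0.0023, 0, 0, 0, 0, 0.085, 0.047, 0.0023, 0, 0, 0, 0, 0.085, 0.047, 0.0023, 0, 0, 0, 0, 0.085, 0.047, 0.0023, 0, 0, 0, 0, 0.085, 0.047, 0.0023, 0, 0, 0, 0, 0.085, 0.047, 0.0023, 0, 0, 0, 0, 0.085, 0.047, 0.0023, 0, 0, 0, 0, 0.085, 0.047, 0.0023, 0, 0, 0, 0, 0.085, 0.047, 0.0023, 0, 0, 0, 0, 0.085, 0.047, 0.0023, 0, 0, 0, 0, 0.085, 0.047, 0.0023, 0, 0, 0, 0, 0.085, 0, 0, 0, 0, 0, 0, 0.085, 0, 0, 0, 0, 0, 0, 0.085, 0, 0, 0, 0, 0, 0]
}}

```text
t: 23.9
position: [0.4501, 0.2846, 0.3551]
orientation: [-0.0, 0.739, 0.674, -0.001]
contact_force: [-0.2, -0.4, 0.2]
finger_gap: 0.0848
grip_force: 0.0
```

```bash
python3 snapw.py b1
```

Call:
{"api": "drive_effector", "payload": {
  "ticks": [0.085, 0, 0, 0, 0, 0, -0.1427, 0.085, 0, 0, 0, 0, 0, -0.1427, 0.085, 0, 0, 0, 0, 0, -0.1427, 0.085, 0, 0, 0, 0, 0, -0.1427, 0.085, 0, 0, 0, 0, 0, -0.1427, 0.085, 0, 0, 0, 0, 0, -0.1427, 0.085, 0, 0, 0, 0, 0, -0.1427, 0.085, 0, 0, 0, 0, 0, -0.1427, 0.085, 0, 0, 0, 0, 0, -0.1427, 0.085, 0, 0, 0, 0, 0, -0.1427, 0.085, 0, 0, 0, 0, 0, -0.143, 0.085, 0, 0, 0, 0, 0, 0, 0.085, 0, 0, 0, 0, 0, 0, 0.085, 0, 0, 0, 0, 0, 0]
}}

```text
t: 25.35
position: [0.4506, 0.285, 0.3565]
orientation: [0.0, 0.049, 0.999, 0.0]
contact_force: [-0.9, -0.6, 0.2]
finger_gap: 0.0847
grip_force: 0.0
```

```bash
python3 snapw.py b2
python3 -c "
import cv2,numpy as np
a=cv2.imread('pics/b1.png');b=cv2.imread('pics/b2.png');cv2.imwrite('pics/bb.png',np.hstack([cv2.resize(a,(400,300)),cv2.resize(b,(400,300))]))"
python3 go.py .6245 -.0125 .2 1.478
```

```text
t 25.4 pos [0.4505 0.2851 0.3564] d [-0.2017 -0.2796  0.1565] rot [ 0.     0.    -0.003] gap 0.085 j [ 0.47 -0.07  1.47 -0.    1.74 -1.01]
```

View pics/bb.png

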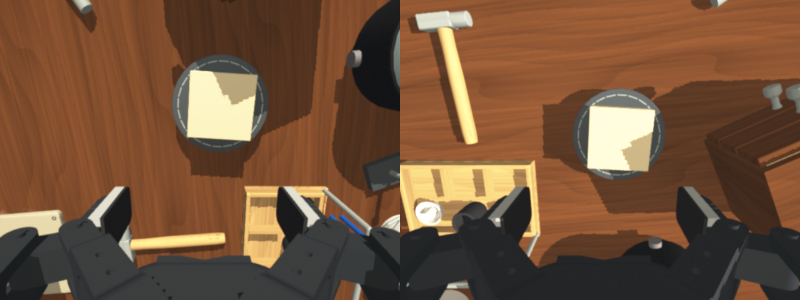

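Both views show the brick clearly, at about (356,168) and (355,222) full-scale px, in the middle of the dark disc. The arm shadows part of it.

Run:
```python
import pickle
from h import *
rs=[]
for n,(u,v) in (("b1",(356,168)),("b2",(355,222))):
    s=pickle.load(open(n+".pkl","rb"));im=s["pixels"].astype(int);m=((im[...,1]-im[...,0]>12)&(im[...,2]>90)&(im[...,2]-im[...,1]<45)).astype(np.uint8)*255
    k=np.zeros_like(m);cv2.circle(k,(u,v),75,255,-1);m=cv2.morphologyEx(m&k,cv2.MORPH_OPEN,np.ones((5,5)))
    c=max(cv2.findContours(m,0,1)[0],key=cv2.contourArea);r=cv2.minAreaRect(c);b=cv2.boxPoints(r)
    P=np.array([plane(s,*x,.072) for x in b]);print(n,np.round(r[0],1),np.round(r[1],1),r[2],P.mean(0).round(4),np.linalg.norm(np.diff(P,axis=0),axis=1).round(4));rs.append(ray(s,*r[0]))
print(tri(*rs))
```

```text
b1 [354.2 168.8] [109.8 109. ] 3.814074993133545 [0.4831 0.3116 0.072 ] [0.1155 0.1142 0.1162]
b2 [357.5 232.8] [115.8 127.6] 2.385944128036499 [0.4967 0.3171 0.072 ] [0.148  0.1253 0.1488]
(array([0.48155539, 0.31605171, 0.11489641]), [np.float64(1.6241978343630923), np.float64(1.624197834363088)])
```

Run:
```python
import pickle
from h import *
s1=pickle.load(open("b1.pkl","rb"));s=pickle.load(open("b2.pkl","rb"))
h=cv2.cvtColor(s["pixels"],40);print(h[222,345],h[245,395],h[222,290],h[222,425])
m=((h[...,2]>120)&(h[...,0]>13)&(h[...,0]<40)).astype(np.uint8)*255
k=np.zeros_like(m);cv2.circle(k,(354,222),80,255,-1);m=cv2.morphologyEx(m&k,cv2.MORPH_OPEN,np.ones((9,9)))
c=max(cv2.findContours(m,0,1)[0],key=cv2.contourArea);r=cv2.minAreaRect(c);P=np.array([plane(s,*x,.072) for x in cv2.boxPoints(r)])
print(r,P.mean(0),np.linalg.norm(np.diff(P,axis=0),axis=1))
for q in ((354.4,222),r[0]): print(plane(s,*q,.072),tri(ray(s1,354.2,168.8),ray(s,*q)))
```

```text
[ 28  34 255] [ 20  88 206] [72 18 72] [ 11 144  92]
((353.22943115234375, 220.91146850585938), (106.01756286621094, 103.97012329101562), 2.8624050617218018) [0.48143177 0.31350281 0.072     ] [0.11859955 0.11468965 0.11923178]
[0.48070459 0.31486185 0.072     ] (array([0.4828035 , 0.31423689, 0.06640855]), [np.float64(1.2561739128009757), np.float64(1.2561739128009775)])
[0.47933728 0.31365436 0.072     ] (array([0.48337239, 0.31347997, 0.05749887]), [np.float64(1.2527160834366575), np.float64(1.2527160834366844)])
```

Brick centre ≈ (0.482, 0.313), with its top consistent with 0.072. I'm moving above the crucible with a narrower opening, then tilting the gripper back slightly for rail clearance.

Call:
{"api": "drive_effector", "payload": {
  "ticks": [0.07, -0.0257, -0.035, 0, 0, 0, 0, 0.07, -0.0257, -0.035, 0.018, 0, 0, 0, 0.07, -0.0257, -0.035, 0.018, 0, 0, 0, 0.07, -0.0257, -0.035, 0.018, 0, 0, 0, 0.07, -0.0257, -0.035, 0.018, 0, 0, 0, 0.07, -0.0257, -0.035, 0.018, 0, 0, 0, 0.07, -0.0257, -0.035, 0.018, 0, 0, 0, 0.07, -0.0257, -0.0345, 0.018, 0, 0, 0, 0.07, 0, 0, 0.02, 0, -0.05, 0, 0.07, 0, 0, 0, 0, -0.05, 0, 0.07, 0, 0, 0, 0, -0.05, 0, 0.07, 0, 0, 0, 0, 0, 0, 0.07, 0, 0, 0, 0, 0, 0, 0.07, 0, 0, 0, 0, 0, 0]
}}

```text
t: 26.8
position: [0.6296, -0.0118, 0.2108]
orientation: [0.075, 0.046, 0.996, -0.003]
contact_force: [-0.6, 0.9, -0.0]
finger_gap: 0.0699
grip_force: 0.0
```

```bash
python3 go.py .6285 -.0125 .022 1.478; python3 snapw.py c1
```

Run:
```python
import pickle
from h import *
s=pickle.load(open("c1.pkl","rb"));print(proj(s,(.6243,-.0125,.067)))
```

```text
t 26.8 pos [ 0.6296 -0.0118  0.2108] d [ 0.0292 -0.0008  0.1866] rot [ 0.    0.15 -0.  ] gap 0.0699 j [-0.1   0.08  1.59  0.    1.32 -1.58]
[323.54004207 191.68762519]
```

View pics/c1.png

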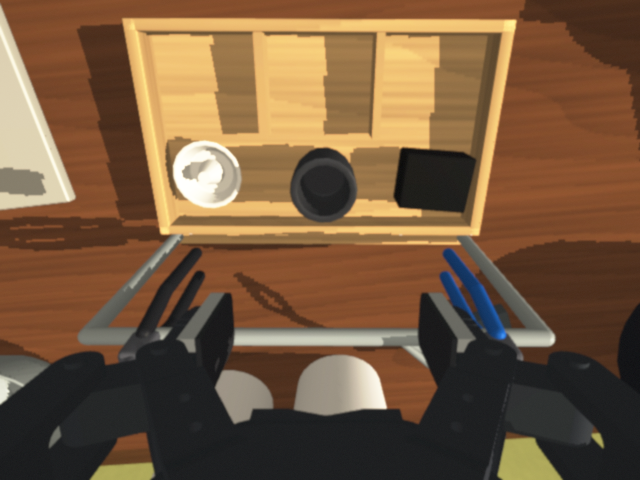

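The crucible rim is centred at about (324,189), against a prediction of (323.5,191.7). The fingers straddle it, with space to the dish edge (241) and the charcoal (396). Descending.

Call:
{"api": "drive_effector", "payload": {
  "ticks": [0.07, 0.0055, -0.0008, 0.035, 0, 0, 0, 0.07, 0.0055, 0, 0.035, 0, 0, 0, 0.07, 0.0055, 0, 0.035, 0, 0, 0, 0.07, 0.0047, 0, 0.03, 0, 0, 0, 0.07, 0.0045, 0, 0.03, 0, 0, 0, 0.07, 0.0035, 0, 0.0216, 0, 0, 0, 0.07, 0, 0, 0, 0, 0, 0, 0.07, 0, 0, 0, 0, 0, 0, 0.07, 0, 0, 0, 0, 0, 0]
}}

```text
t: 27.75
position: [0.6299, -0.0127, 0.0236]
orientation: [0.076, 0.046, 0.996, -0.004]
contact_force: [0.3, -0.1, 0.1]
finger_gap: 0.0701
grip_force: 0.0
```

```bash
python3 go.py .6285 -.0125 .022 1.478
```

```text
t 27.75 pos [ 0.6299 -0.0127  0.0236] d [0.0017 0.0001 0.0013] rot [-0.     0.153 -0.   ] gap 0.0701 j [-0.1   0.27  1.74  0.    0.98 -1.58]
```

Call:
{"api": "drive_effector", "payload": {
  "ticks": [0.055, 0.0015, 0, 0, 0, 0, 0, 0.045, 0, 0, 0, 0, 0, 0, 0.04, 0, 0, 0, 0, 0, 0, 0.04, 0, 0, 0, 0, 0, 0, 0.04, 0, 0, 0, 0, 0, 0, 0.04, 0, 0, 0, 0, 0, 0, 0.04, 0, 0, 0, 0, 0, 0],
  "clamp_n": 35
}}

```text
t: 28.45
position: [0.6281, -0.0125, 0.0233]
orientation: [0.076, 0.046, 0.996, -0.004]
contact_force: [-2.3, 0.5, 6.3]
finger_gap: 0.0489
grip_force: 36.8
```

```bash
python3 go.py .6285 -.0125 .15 1.478
```

```text
t 28.45 pos [ 0.6281 -0.0125  0.0233] d [-1.970e-02  1.000e-04 -1.251e-01] rot [-0.     0.153 -0.   ] gap 0.0489 j [-0.1   0.26  1.75  0.    0.98 -1.58]
```

Call:
{"api": "drive_effector", "payload": {
  "ticks": [0.04, -0.0023, 0, -0.015, 0, 0, 0, 0.04, -0.0038, 0, -0.025, 0, 0, 0, 0.04, -0.0054, 0, -0.035, 0, 0, 0, 0.04, -0.0054, 0, -0.035, 0, 0, 0, 0.04, -0.0054, 0, -0.035, 0, 0, 0, 0.04, -0.0045, 0, -0.03, 0, 0, 0, 0.04, 0, 0, 0, 0, 0.051, 0, 0.04, 0, 0, 0, 0, 0.051, 0, 0.04, 0, 0, 0, 0, 0.051, 0, 0.04, 0, 0, 0, 0, 0, 0, 0.04, 0, 0, 0, 0, 0, 0]
}}

```text
t: 29.55
position: [0.6272, -0.0124, 0.1984]
orientation: [-0.001, 0.046, 0.999, 0.0]
contact_force: [1.6, -0.2, -2.8]
finger_gap: 0.0491
grip_force: 36.9
```

```bash
python3 go.py .478 .313 .15 1.478
```

```text
t 29.55 pos [ 0.6272 -0.0124  0.1984] d [0.1786 0.3102 0.0488] rot [-0.    -0.002  0.   ] gap 0.0491 j [-0.1   0.22  1.45 -0.    1.48 -1.58]
```

The crucible was upright while the tool was tilted, so I have to restore the tilt before placing. TCP target is (0.486, 0.313), z 0.0833.

Call:
{"api": "drive_effector", "payload": {
  "ticks": [0.04, 0.018, 0.03, 0, 0, -0.051, 0, 0.04, 0.021, 0.04, 0, 0, -0.051, 0, 0.04, 0.022, 0.04, 0, 0, -0.051, 0, 0.04, 0.022, 0.04, 0, 0, 0, 0, 0.04, 0.022, 0.04, 0, 0, 0, 0, 0.04, 0.022, 0.04, 0, 0, 0, 0, 0.04, 0.022, 0.04, 0, 0, 0, 0, 0.04, 0.022, 0.04, 0, 0, 0, 0, 0.04, 0, 0, 0, 0, 0, 0, 0.04, 0, 0, 0, 0, 0, 0, 0.04, 0, 0, 0, 0, 0, 0]
}}

```text
t: 30.65
position: [0.4871, 0.3112, 0.1789]
orientation: [0.075, 0.046, 0.996, -0.003]
contact_force: [0.5, -0.9, -2.5]
finger_gap: 0.0489
grip_force: 37.2
```

```bash
python3 go.py .4858 .313 .0863 1.478
```

```text
t 30.65 pos [0.4871 0.3112 0.1789] d [0.0153 0.0017 0.0914] rot [ 0.     0.151 -0.   ] gap 0.0489 j [ 0.54 -0.01  1.74 -0.09  1.29 -0.92]
```

Call:
{"api": "drive_effector", "payload": {
  "ticks": [0.04, 0.005, 0.0017, 0.03, 0, 0, 0, 0.04, 0.005, 0, 0.03, 0, 0, 0, 0.04, 0.0033, 0, 0.02, 0, 0, 0, 0.04, 0.002, 0, 0.0114, 0, 0, 0, 0.04, 0.0003, 0, 0.0015, 0, 0, 0, 0.04, 0, 0, 0, 0, 0, 0, 0.04, 0, 0, 0, 0, 0, 0, 0.04, 0, 0, 0, 0, 0, 0]
}}

```text
t: 31.45
position: [0.4862, 0.3139, 0.0855]
orientation: [0.076, 0.046, 0.996, -0.003]
contact_force: [0.6, -0.3, -2.2]
finger_gap: 0.0491
grip_force: 36.6
```

```bash
python3 go.py .4858 .313 .0833 1.478
```

Run:
```python
from station import env
import cv2
p=env.snapshot("scene")["pixels"];cv2.imwrite("pics/s7.png",cv2.resize(p[200:380,430:620],None,fx=3,fy=3))
```

```text
t 31.45 pos [0.4862 0.3139 0.0855] d [ 0.0007 -0.0009  0.0021] rot [ 0.001  0.151 -0.   ] gap 0.0491 j [ 0.54  0.09  1.82 -0.1   1.12 -0.9 ]
```

View pics/s7.png

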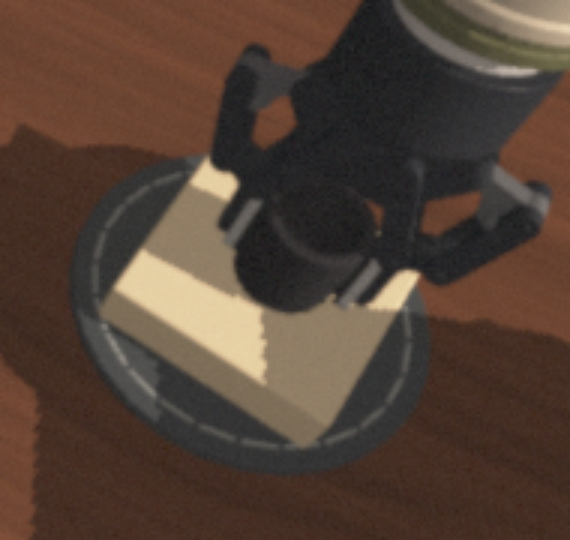

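Run:
```python
from station import env
from h import *
s=env.snapshot("scene")
P=np.array([plane(s,430+x/3-.33,200+y/3-.33,.072) for x,y in((215,160),(100,300),(325,415),(430,263))]);print(P.round(3).tolist(),P.mean(0), np.linalg.norm(np.diff(P,axis=0),axis=1))
f=lambda p:((proj(s,p)-[430,200])*3).round(0)
print("pred brick c",f((.482,.313,.072)),"cru foot pred",f((.4824,.3139,.074)),"rim",f((.4824,.3139,.129)))
print("rim seen->",plane(s,430+324/3,200+222/3,.129))
g=cv2.resize(s["pixels"][200:380,430:620],None,fx=3,fy=3)
h=cv2.cvtColor(g,40);m=((h[...,2]>60)&(h[...,0]>11)&(h[...,0]<40)).astype(np.uint8)
```

```text
[[0.434, 0.268, 0.072], [0.541, 0.246, 0.072], [0.544, 0.357, 0.072], [0.439, 0.379, 0.072]] [0.48970029 0.3124314  0.072     ] [0.10916545 0.1113583  0.10748659]
pred brick c [271. 268.] cru foot pred [274. 268.] rim [318. 213.]
rim seen-> [0.48552318 0.31758603 0.129     ]
```

The crucible sits over the brick's middle, within about 5 mm. I'm making a small y correction, touching down, then releasing.

Call:
{"api": "drive_effector", "payload": {
  "ticks": [0.04, -0.001, -0.002, 0, 0, 0, 0, 0.04, 0, 0, 0.0015, 0, 0, 0, 0.04, 0, 0, 0.001, 0, 0, 0, 0.04, 0, 0, 0.0005, 0, 0, 0, 0.04, 0, 0, 0, 0, 0, 0, 0.04, 0, 0, 0, 0, 0, 0, 0.04, 0, 0, 0, 0, 0, 0]
}}

```text
t: 32.25
position: [0.4869, 0.3117, 0.083]
orientation: [0.075, 0.046, 0.996, -0.004]
contact_force: [-7.1, -3.9, 11.2]
finger_gap: 0.049
grip_force: 37.6
```

Call:
{"api": "drive_effector", "payload": {
  "ticks": [0.055, 0, 0, -0.0005, 0, 0, 0, 0.07, 0, 0, 0, 0, 0, 0, 0.07, 0, 0, 0, 0, 0, 0, 0.07, 0, 0, 0, 0, 0, 0, 0.07, 0, 0, 0, 0, 0, 0, 0.07, -0.003, 0, -0.02, 0, 0, 0, 0.07, -0.0045, 0, -0.03, 0, 0, 0, 0.07, -0.006, 0, -0.04, 0, 0, 0, 0.07, -0.006, 0, -0.04, 0, 0, 0, 0.07, -0.006, 0, -0.04, 0, 0, 0, 0.085, 0, 0, 0, 0, 0.05, 0, 0.085, 0, 0, 0, 0, 0.05, 0, 0.085, 0, 0, 0, 0, 0.052, 0, 0.085, 0, 0, 0, 0, 0, 0, 0.085, 0, 0, 0, 0, 0, 0, 0.085, 0, 0, 0, 0, 0, 0]
}}

```text
t: 33.85
position: [0.4863, 0.3117, 0.2538]
orientation: [-0.001, 0.046, 0.999, -0.0]
contact_force: [-0.9, -0.2, 0.9]
finger_gap: 0.0849
grip_force: 0.0
```

```bash
python3 snapw.py d1; python3 go.py .365 -.321 .3 -.093
```

Run:
```python
import pickle,cv2,numpy as np
from h import *
s=pickle.load(open("d1.pkl","rb"));print(proj(s,(.483,.3125,.072)),proj(s,(.483,.3125,.127)))
c=s["pixels"]
from station import env
p=env.snapshot("scene")["pixels"];cv2.imwrite("pics/d1s.png",np.hstack([cv2.resize(c,(400,300)),cv2.resize(p[60:360,100:600],(400,300))]))
```

```text
t 33.9 pos [0.4862 0.3118 0.254 ] d [ 0.0623 -0.6412 -0.0459] rot [ 1.00e-03 -1.00e-03 -1.57e+00] gap 0.0853 j [ 0.48  0.06  1.52  0.    1.56 -1.  ]
[325.85575965 212.86011082] [325.90518764 227.42615861]
```

View pics/d1s.png

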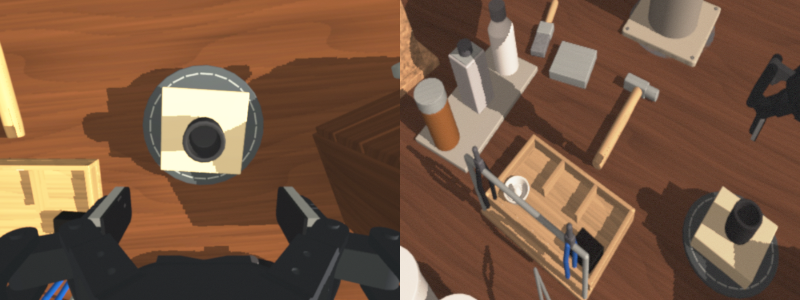

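The brick is centred at wrist px (326,209). The crucible rim at (326,222) minus 14.5 px of height parallax puts the foot within about 2 mm of the middle. All three containers stand on the board. That uses up my pictures (one over the limit, actually), so from here I work from numbers. I'm rotating back and going to the bottle.

Call:
{"api": "drive_effector", "payload": {
  "ticks": [0.085, 0, 0, 0, 0, 0, 0.1427, 0.085, 0, 0, 0, 0, 0, 0.1427, 0.085, 0, 0, 0, 0, 0, 0.1427, 0.085, 0, 0, 0, 0, 0, 0.1427, 0.085, 0, 0, 0, 0, 0, 0.1427, 0.085, 0, 0, 0, 0, 0, 0.1427, 0.085, 0, 0, 0, 0, 0, 0.1427, 0.085, 0, 0, 0, 0, 0, 0.1427, 0.085, 0, 0, 0, 0, 0, 0.1427, 0.085, 0, 0, 0, 0, 0, 0.1427, 0.085, 0, 0, 0, 0, 0, 0.143, 0.085, 0, 0, 0, 0, 0, 0, 0.085, 0, 0, 0, 0, 0, 0]
}}

```text
t: 35.25
position: [0.4863, 0.3118, 0.2542]
orientation: [-0.001, 0.737, 0.676, -0.0]
contact_force: [0.4, -0.1, 0.5]
finger_gap: 0.0851
grip_force: 0.0
```

```bash
python3 go.py .365 -.321 .235
```

```text
t 35.25 pos [0.4863 0.3118 0.2542] d [-0.641  -0.0656  0.0192] rot [-0.002 -0.     0.006] gap 0.0851 j [0.48 0.06 1.52 0.   1.56 0.57]
```

Call:
{"api": "drive_effector", "payload": {
  "ticks": [0.085, 0, 0, 0, -0.002, 0, 0.006, 0.085, -0.0458, -0.0047, 0, 0, 0, 0, 0.085, -0.0458, -0.0047, 0, 0, 0, 0, 0.085, -0.0458, -0.0047, 0, 0, 0, 0, 0.085, -0.0458, -0.0047, 0, 0, 0, 0, 0.085, -0.0458, -0.0047, 0, 0, 0, 0, 0.085, -0.0458, -0.0047, 0, 0, 0, 0, 0.085, -0.0458, -0.0047, 0, 0, 0, 0, 0.085, -0.0458, -0.0047, 0, 0, 0, 0, 0.085, -0.0458, -0.0047, 0, 0, 0, 0, 0.085, -0.0458, -0.0047, 0, 0, 0, 0, 0.085, -0.0458, -0.0047, 0, 0, 0, 0, 0.085, -0.0458, -0.0047, 0, 0, 0, 0, 0.085, -0.0458, -0.0047, 0, 0, 0, 0, 0.085, -0.0458, -0.0047, 0, 0, 0, 0, 0.085, 0, 0, 0, 0, 0, 0, 0.085, 0, 0, 0, 0, 0, 0, 0.085, 0, 0, 0, 0, 0, 0]
}}

```text
t: 37.05
position: [0.3585, -0.3192, 0.254]
orientation: [-0.0, 0.74, 0.672, 0.0]
contact_force: [0.1, 0.2, -0.0]
finger_gap: 0.0854
grip_force: 0.0
```

```bash
python3 go.py .3652 -.3211 .1274
```

```text
t 37.05 pos [ 0.3585 -0.3192  0.254 ] d [-0.0013  0.0069  0.1266] rot [ 0.    -0.    -0.004] gap 0.0854 j [-0.83 -0.21  1.78  0.    1.57 -0.74]
```

Call:
{"api": "drive_effector", "payload": {
  "ticks": [0.085, -0.0013, 0.0069, 0.02, 0, 0, -0.004, 0.085, 0, 0, 0.03, 0, 0, 0, 0.085, 0, 0, 0.03, 0, 0, 0, 0.085, 0, 0, 0.025, 0, 0, 0, 0.085, 0, 0, 0.02, 0, 0, 0, 0.085, 0, 0, 0, 0, 0, 0, 0.085, 0, 0, 0, 0, 0, 0, 0.085, 0, 0, 0, 0, 0, 0]
}}

```text
t: 37.85
position: [0.3661, -0.3223, 0.1309]
orientation: [0.001, 0.739, 0.674, 0.0]
contact_force: [0.2, -0.1, 0.6]
finger_gap: 0.085
grip_force: 0.0
```

```bash
python3 go.py .3652 -.3211 .1274
```

```text
t 37.85 pos [ 0.3661 -0.3223  0.1309] d [ 0.0011 -0.001   0.0035] rot [0.002 0.002 0.   ] gap 0.085 j [-0.83 -0.11  1.91  0.    1.33 -0.73]
```

Call:
{"api": "drive_effector", "payload": {
  "ticks": [0.085, 0.0011, -0.001, 0.0035, 0, 0, 0, 0.085, 0, 0, 0, 0, 0, 0, 0.06, 0, 0, 0, 0, 0, 0, 0.045, 0, 0, 0, 0, 0, 0, 0.03, 0, 0, 0, 0, 0, 0, 0.03, 0, 0, 0, 0, 0, 0, 0.03, 0, 0, 0, 0, 0, 0, 0.03, 0, 0, 0, 0, 0, 0, 0.03, 0, 0, 0, 0, 0, 0],
  "clamp_n": 40
}}

```text
t: 38.75
position: [0.3641, -0.321, 0.1258]
orientation: [0.0, 0.74, 0.673, -0.0]
contact_force: [-3.5, 0.1, 5.4]
finger_gap: 0.0372
grip_force: 41.3
```

```bash
python3 go.py .5699 .0768 .2
```

```text
t 38.75 pos [ 0.3641 -0.321   0.1258] d [ 0.4153  0.1676 -0.0743] rot [-0.     0.    -0.001] gap 0.0372 j [-0.83 -0.11  1.92 -0.    1.32 -0.73]
```

Call:
{"api": "drive_effector", "payload": {
  "ticks": [0.03, 0, 0, -0.015, 0, 0, 0, 0.03, 0, 0, -0.025, 0, 0, 0, 0.03, 0, 0, -0.025, 0, 0, 0, 0.03, 0, 0, -0.01, 0, 0, 0, 0.03, 0.025, 0.01, 0, 0, 0, 0, 0.03, 0.04, 0.016, 0, 0, 0, 0, 0.03, 0.04, 0.016, 0, 0, 0, 0, 0.03, 0.04, 0.016, 0, 0, 0, 0, 0.03, 0.04, 0.016, 0, 0, 0, 0, 0.03, 0.04, 0.016, 0, 0, 0, 0, 0.03, 0.04, 0.016, 0, 0, 0, 0, 0.03, 0.04, 0.016, 0, 0, 0, 0, 0.03, 0.04, 0.016, 0, 0, 0, 0, 0.03, 0.04, 0.016, 0, 0, 0, 0, 0.03, 0.0303, 0.0127, 0, 0, 0, 0, 0.03, 0, 0, 0, 0, 0, 0, 0.03, 0, 0, 0, 0, 0, 0, 0.03, 0, 0, 0, 0, 0, 0]
}}

```text
t: 40.55
position: [0.5685, 0.0765, 0.2]
orientation: [-0.0, 0.74, 0.673, -0.001]
contact_force: [-0.5, -0.5, -2.5]
finger_gap: 0.0368
grip_force: 42.1
```

```bash
python3 go.py .569 .0768 .1303
```

```text
t 40.55 pos [0.5685 0.0765 0.2   ] d [0.0004 0.0005 0.0697] rot [-0.001  0.    -0.001] gap 0.0368 j [ 0.04  0.08  1.6  -0.    1.46  0.14]
```

Call:
{"api": "drive_effector", "payload": {
  "ticks": [0.03, 0.0004, 0.0005, 0.03, 0, 0, 0, 0.03, 0, 0, 0.025, 0, 0, 0, 0.03, 0, 0, 0.01, 0, 0, 0, 0.03, 0, 0, 0.004, 0, 0, 0, 0.03, 0, 0, 0.001, 0, 0, 0, 0.03, 0, 0, 0.001, 0, 0, 0, 0.03, 0, 0, 0.001, 0, 0, 0, 0.03, 0, 0, 0.001, 0, 0, 0, 0.03, 0, 0, 0, 0, 0, 0, 0.03, 0, 0, 0, 0, 0, 0, 0.03, 0, 0, 0, 0, 0, 0]
}}

```text
t: 41.65
position: [0.5697, 0.0774, 0.1277]
orientation: [0.0, 0.74, 0.673, 0.0]
contact_force: [0.2, 0.7, -2.7]
finger_gap: 0.037
grip_force: 42.0
```

```bash
python3 go.py .569 .0768 .127
```

```text
t 41.65 pos [0.5697 0.0774 0.1277] d [-0.0007 -0.0006  0.0007] rot [ 0.    -0.    -0.001] gap 0.037 j [0.05 0.13 1.68 0.   1.33 0.14]
```

Call:
{"api": "drive_effector", "payload": {
  "ticks": [0.03, -0.0005, -0.0007, 0.001, 0, 0, 0, 0.03, 0, 0, 0.001, 0, 0, 0, 0.03, 0, 0, 0.0005, 0, 0, 0, 0.03, 0, 0, 0, 0, 0, 0, 0.03, 0, 0, 0, 0, 0, 0, 0.03, 0, 0, 0, 0, 0, 0]
}}

```text
t: 42.25
position: [0.569, 0.077, 0.1259]
orientation: [0.0, 0.74, 0.673, 0.0]
contact_force: [-3.4, 0.1, 5.4]
finger_gap: 0.0371
grip_force: 43.1
```

Touchdown. Releasing and lifting straight up, then on to the tin.

Call:
{"api": "drive_effector", "payload": {
  "ticks": [0.05, 0, 0, -0.001, 0, 0, 0, 0.07, 0, 0, 0, 0, 0, 0, 0.085, 0, 0, 0, 0, 0, 0, 0.085, 0, 0, 0, 0, 0, 0, 0.085, 0, 0, 0, 0, 0, 0, 0.085, 0, 0, 0, 0, 0, 0, 0.085, 0, 0, -0.02, 0, 0, 0, 0.085, 0, 0, -0.03, 0, 0, 0, 0.085, 0, 0, -0.04, 0, 0, 0, 0.085, 0, 0, -0.03, 0, 0, 0, 0.085, 0, 0, 0, 0, 0, 0, 0.085, 0, 0, 0, 0, 0, 0]
}}

```text
t: 43.45
position: [0.5694, 0.077, 0.247]
orientation: [0.001, 0.74, 0.673, 0.001]
contact_force: [-0.6, 0.1, -0.0]
finger_gap: 0.085
grip_force: 0.0
```

```bash
python3 go.py .4802 -.3207 .235
```

```text
t 43.45 pos [0.5694 0.077  0.247 ] d [-0.4043 -0.0515  0.0117] rot [ 0.002 -0.    -0.001] gap 0.085 j [0.05 0.05 1.54 0.   1.54 0.14]
```

Call:
{"api": "drive_effector", "payload": {
  "ticks": [0.085, -0.045, -0.0055, 0, 0, 0, 0, 0.085, -0.045, -0.0057, 0, 0, 0, 0, 0.085, -0.045, -0.0057, 0, 0, 0, 0, 0.085, -0.045, -0.0057, 0, 0, 0, 0, 0.085, -0.045, -0.0057, 0, 0, 0, 0, 0.085, -0.045, -0.0057, 0, 0, 0, 0, 0.085, -0.045, -0.0057, 0, 0, 0, 0, 0.085, -0.045, -0.0057, 0, 0, 0, 0, 0.085, -0.0443, -0.0061, 0, 0, 0, 0, 0.085, 0, 0, 0.03, 0, 0, 0, 0.085, 0, 0, 0, 0, 0, 0, 0.085, 0, 0, 0, 0, 0, 0, 0.085, 0, 0, 0, 0, 0, 0]
}}

```text
t: 44.75
position: [0.4801, -0.3199, 0.2165]
orientation: [-0.0, 0.739, 0.674, 0.0]
contact_force: [-0.4, -0.6, 0.5]
finger_gap: 0.0851
grip_force: 0.0
```

```bash
python3 go.py .4802 -.3207 .098; python3 snapw.py e1
```

Run:
```python
import pickle
from h import *
s=pickle.load(open("e1.pkl","rb"));q=proj(s,(.4802,-.3207,.134));print("tin top pred",q)
h=cv2.cvtColor(s["pixels"],40);row=s["pixels"][int(q[1])].mean(1).astype(int);print(row[int(q[0])-75:int(q[0])+76:5])
```

```text
t 44.75 pos [ 0.4801 -0.3199  0.2165] d [-0.0008  0.0002  0.1185] rot [-0. -0.  0.] gap 0.0851 j [-0.68  0.08  1.57  0.    1.49 -0.58]
tin top pred [325.96078188 251.19943956]
[166 168 166 167 167 160 180 158 155 160  87  88  87  88  88  88  88  87
  87  88 139 160 159 167 151 168 168 167 167 167 166]
```

The tin is symmetric between the fingers (±45 px). Gripping.

Call:
{"api": "drive_effector", "payload": {
  "ticks": [0.085, -0.0008, 0, 0.035, 0, 0, 0, 0.085, 0, 0, 0.035, 0, 0, 0, 0.085, 0, 0, 0.025, 0, 0, 0, 0.085, 0, 0, 0.0165, 0, 0, 0, 0.085, 0, 0, 0.006, 0, 0, 0, 0.085, 0, 0, 0, 0, 0, 0, 0.085, 0, 0, 0, 0, 0, 0, 0.06, 0, 0, 0, 0, 0, 0, 0.045, 0, 0, 0, 0, 0, 0, 0.045, 0, 0, 0, 0, 0, 0, 0.045, 0, 0, 0, 0, 0, 0, 0.045, 0, 0, 0, 0, 0, 0, 0.045, 0, 0, 0, 0, 0, 0],
  "clamp_n": 50
}}

```text
t: 46.1
position: [0.48, -0.3221, 0.1001]
orientation: [0.001, 0.74, 0.673, 0.0]
contact_force: [-3.2, 0.6, 5.4]
finger_gap: 0.0574
grip_force: 53.6
```

```bash
python3 go.py .5605 -.0095 .17
```

```text
t 46.1 pos [ 0.48   -0.3221  0.1001] d [ 0.3187  0.0509 -0.0701] rot [ 0.001  0.001 -0.001] gap 0.0574 j [-0.68  0.17  1.69 -0.    1.28 -0.59]
```

Call:
{"api": "drive_effector", "payload": {
  "ticks": [0.045, 0, 0, -0.015, 0, 0, 0, 0.045, 0, 0, -0.025, 0, 0, 0, 0.045, 0, 0, -0.025, 0, 0, 0, 0.045, 0, 0, -0.01, 0, 0, 0, 0.045, 0.03, 0.004, 0, 0, 0, 0, 0.045, 0.04, 0.006, 0, 0, 0, 0, 0.045, 0.04, 0.006, 0, 0, 0, 0, 0.045, 0.04, 0.006, 0, 0, 0, 0, 0.045, 0.04, 0.006, 0, 0, 0, 0, 0.045, 0.04, 0.006, 0, 0, 0, 0, 0.045, 0.04, 0.006, 0, 0, 0, 0, 0.045, 0.03, 0.006, 0, 0, 0, 0, 0.045, 0.0173, 0.0045, 0, 0, 0, 0, 0.045, 0, 0, 0, 0, 0, 0, 0.045, 0, 0, 0, 0, 0, 0, 0.045, 0, 0, 0, 0, 0, 0]
}}

```text
t: 47.7
position: [0.5593, -0.0111, 0.1734]
orientation: [-0.0, 0.74, 0.673, -0.0]
contact_force: [-0.0, -0.4, -3.2]
finger_gap: 0.0572
grip_force: 54.8
```

```bash
python3 go.py .56 -.0109 .1035
```

```text
t 47.7 pos [ 0.5593 -0.0111  0.1734] d [0.0003 0.0007 0.0699] rot [-0.     0.    -0.002] gap 0.0572 j [-0.11  0.06  1.67 -0.    1.41 -0.02]
```

Call:
{"api": "drive_effector", "payload": {
  "ticks": [0.045, 0, 0.0004, 0.03, 0, 0, 0, 0.045, 0, 0, 0.025, 0, 0, 0, 0.045, 0, 0, 0.01, 0, 0, 0, 0.045, 0, 0, 0.004, 0, 0, 0, 0.045, 0, 0, 0.001, 0, 0, 0, 0.045, 0, 0, 0.001, 0, 0, 0, 0.045, 0, 0, 0.001, 0, 0, 0, 0.045, 0, 0, 0.001, 0, 0, 0, 0.045, 0, 0, 0, 0, 0, 0, 0.045, 0, 0, 0, 0, 0, 0, 0.045, 0, 0, 0, 0, 0, 0]
}}

```text
t: 48.8
position: [0.5601, -0.0104, 0.1007]
orientation: [0.0, 0.74, 0.673, 0.0]
contact_force: [0.1, 0.7, -4.4]
finger_gap: 0.0573
grip_force: 54.8
```

```bash
python3 go.py .56 -.0109 .1
```

```text
t 48.8 pos [ 0.5601 -0.0104  0.1007] d [-0.0005 -0.      0.0007] rot [ 0.     0.    -0.001] gap 0.0573 j [-0.11  0.12  1.74 -0.    1.28 -0.02]
```

Call:
{"api": "drive_effector", "payload": {
  "ticks": [0.045, 0, 0, 0.001, 0, 0, 0, 0.045, 0, 0, 0.001, 0, 0, 0, 0.045, 0, 0, 0.0005, 0, 0, 0, 0.045, 0, 0, 0, 0, 0, 0, 0.045, 0, 0, 0, 0, 0, 0, 0.045, 0, 0, 0, 0, 0, 0]
}}

```text
t: 49.4
position: [0.5603, -0.0103, 0.1002]
orientation: [0.0, 0.739, 0.673, 0.0]
contact_force: [-8.6, 0.1, 12.5]
finger_gap: 0.0568
grip_force: 56.9
```

Call:
{"api": "drive_effector", "payload": {
  "ticks": [0.06, 0, 0, -0.001, 0, 0, 0, 0.07, 0, 0, 0, 0, 0, 0, 0.085, 0, 0, 0, 0, 0, 0, 0.085, 0, 0, 0, 0, 0, 0, 0.085, 0, 0, 0, 0, 0, 0, 0.085, 0, 0, 0, 0, 0, 0, 0.085, 0, 0, -0.02, 0, 0, 0, 0.085, 0, 0, -0.03, 0, 0, 0, 0.085, 0, 0, -0.04, 0, 0, 0, 0.085, 0, 0, -0.04, 0, 0, 0, 0.085, 0, 0, 0, 0, 0, 0, 0.085, 0, 0, 0, 0, 0, 0]
}}

```text
t: 50.6
position: [0.561, -0.0105, 0.2306]
orientation: [0.001, 0.74, 0.673, 0.001]
contact_force: [-0.7, 0.4, -0.8]
finger_gap: 0.0848
grip_force: 0.0
```

```bash
python3 go.py .5947 -.3203 .225
```

```text
t 50.6 pos [ 0.561  -0.0105  0.2306] d [-0.3053  0.0626  0.0058] rot [ 0.003  0.    -0.001] gap 0.0848 j [-0.11  0.02  1.6   0.    1.51 -0.02]
```

Call:
{"api": "drive_effector", "payload": {
  "ticks": [0.085, -0.045, 0.009, 0, 0, 0, 0, 0.085, -0.045, 0.009, 0, 0, 0, 0, 0.085, -0.045, 0.009, 0, 0, 0, 0, 0.085, -0.045, 0.009, 0, 0, 0, 0, 0.085, -0.045, 0.009, 0, 0, 0, 0, 0.085, -0.045, 0.009, 0, 0, 0, 0, 0.085, -0.0353, 0.0086, 0.01, 0, 0, 0, 0.085, 0, 0, 0, 0, 0, 0, 0.085, 0, 0, 0, 0, 0, 0, 0.085, 0, 0, 0, 0, 0, 0]
}}

```text
t: 51.6
position: [0.5934, -0.3191, 0.2178]
orientation: [-0.001, 0.739, 0.673, -0.0]
contact_force: [0.6, 1.4, 1.2]
finger_gap: 0.0848
grip_force: 0.0
```

```bash
python3 go.py .5947 -.3203 .1015; python3 snapw.py f1
```

Run:
```python
import pickle
from h import *
s=pickle.load(open("f1.pkl","rb"));q=proj(s,(.5947,-.3203,.14));print("lid pred",q)
row=s["pixels"][int(q[1])].mean(1).astype(int);print(row[int(q[0])-75:int(q[0])+76:5])
```

```text
t 51.6 pos [ 0.5934 -0.3191  0.2178] d [-0.0012  0.0016  0.1163] rot [-0.002 -0.001 -0.   ] gap 0.0848 j [-0.57  0.34  1.27  0.    1.53 -0.48]
lid pred [328.25178617 253.95382945]
[179 179 180 179 179 165 167 166 169 167 165 166 168 171 171 171 174 169
 168 171 171 170 175 176 174 172  72  47  48  52  76]
```

Call:
{"api": "drive_effector", "payload": {
  "ticks": [0.085, -0.0012, 0.0014, 0.035, 0, 0, 0, 0.085, 0, 0, 0.035, 0, 0, 0, 0.085, 0, 0, 0.025, 0, 0, 0, 0.085, 0, 0, 0.0165, 0, 0, 0, 0.085, 0, 0, 0.004, 0, 0, 0, 0.085, 0, 0, 0, 0, 0, 0, 0.085, 0, 0, 0, 0, 0, 0, 0.065, 0, 0, 0, 0, 0, 0, 0.045, 0, 0, 0, 0, 0, 0, 0.045, 0, 0, 0, 0, 0, 0, 0.045, 0, 0, 0, 0, 0, 0, 0.045, 0, 0, 0, 0, 0, 0, 0.045, 0, 0, 0, 0, 0, 0],
  "clamp_n": 50
}}

```text
t: 52.95
position: [0.5958, -0.3223, 0.1057]
orientation: [0.001, 0.74, 0.673, 0.0]
contact_force: [-1.7, 0.5, 6.0]
finger_gap: 0.061
grip_force: 54.8
```

```bash
python3 go.py .5509 -.0913 .17
```

```text
t 52.95 pos [ 0.5958 -0.3223  0.1057] d [ 0.2256 -0.0663 -0.0648] rot [ 0.002  0.001 -0.001] gap 0.061 j [-0.57  0.42  1.38 -0.    1.34 -0.48]
```

Call:
{"api": "drive_effector", "payload": {
  "ticks": [0.045, 0, 0, -0.015, 0, 0, 0, 0.045, 0, 0, -0.025, 0, 0, 0, 0.045, 0, 0, -0.025, 0, 0, 0, 0.045, 0, 0, -0.01, 0, 0, 0, 0.045, 0.03, -0.006, 0, 0, 0, 0, 0.045, 0.04, -0.011, 0, 0, 0, 0, 0.045, 0.04, -0.012, 0, 0, 0, 0, 0.045, 0.04, -0.012, 0, 0, 0, 0, 0.045, 0.04, -0.012, 0, 0, 0, 0, 0.045, 0.0343, -0.0119, 0, 0, 0, 0, 0.045, 0, 0, 0, 0, 0, 0, 0.045, 0, 0, 0, 0, 0, 0, 0.045, 0, 0, 0, 0, 0, 0]
}}

```text
t: 54.25
position: [0.5516, -0.0929, 0.1786]
orientation: [0.0, 0.74, 0.673, -0.0]
contact_force: [0.9, -0.4, -2.0]
finger_gap: 0.0609
grip_force: 55.4
```

```bash
python3 go.py .552 -.093 .1085
```

```text
t 54.25 pos [ 0.5516 -0.0929  0.1786] d [0.     0.0004 0.0701] rot [ 0.     0.    -0.001] gap 0.0609 j [-0.26  0.05  1.67 -0.    1.42 -0.16]
```

Call:
{"api": "drive_effector", "payload": {
  "ticks": [0.045, 0, 0.0002, 0.03, 0, 0, 0, 0.045, 0, 0, 0.025, 0, 0, 0, 0.045, 0, 0, 0.01, 0, 0, 0, 0.045, 0, 0, 0.004, 0, 0, 0, 0.045, 0, 0, 0.001, 0, 0, 0, 0.045, 0, 0, 0.001, 0, 0, 0, 0.045, 0, 0, 0.001, 0, 0, 0, 0.045, 0, 0, 0.001, 0, 0, 0, 0.045, 0, 0, 0, 0, 0, 0, 0.045, 0, 0, 0, 0, 0, 0, 0.045, 0, 0, 0, 0, 0, 0]
}}

```text
t: 55.35
position: [0.5517, -0.0922, 0.1057]
orientation: [0.0, 0.74, 0.673, 0.0]
contact_force: [-0.5, 0.8, -1.6]
finger_gap: 0.0607
grip_force: 55.4
```

```bash
python3 go.py .552 -.093 .1057
```

```text
t 55.35 pos [ 0.5517 -0.0922  0.1057] d [-0.0008  0.0004  0.    ] rot [ 0.     0.    -0.001] gap 0.0607 j [-0.26  0.12  1.74  0.    1.29 -0.16]
```

Call:
{"api": "drive_effector", "payload": {
  "ticks": [0.045, 0, 0, 0.001, 0, 0, 0, 0.045, 0, 0, 0.001, 0, 0, 0, 0.045, 0, 0, 0, 0, 0, 0, 0.045, 0, 0, 0, 0, 0, 0, 0.045, 0, 0, 0, 0, 0, 0]
}}

```text
t: 55.85
position: [0.5519, -0.0923, 0.1056]
orientation: [0.0, 0.74, 0.673, 0.0]
contact_force: [-7.6, 1.2, 13.4]
finger_gap: 0.0607
grip_force: 57.1
```

Touchdown. Releasing, backing straight up, then checking from the top camera numerically against the start picture.

Call:
{"api": "drive_effector", "payload": {
  "ticks": [0.065, 0, 0, -0.001, 0, 0, 0, 0.075, 0, 0, 0, 0, 0, 0, 0.085, 0, 0, 0, 0, 0, 0, 0.085, 0, 0, 0, 0, 0, 0, 0.085, 0, 0, 0, 0, 0, 0, 0.085, 0, 0, 0, 0, 0, 0, 0.085, 0, 0, -0.02, 0, 0, 0, 0.085, 0, 0, -0.03, 0, 0, 0, 0.085, 0, 0, -0.04, 0, 0, 0, 0.085, 0, 0, -0.04, 0, 0, 0, 0.085, 0, 0, 0, 0, 0, 0, 0.085, -0.05, 0, 0, 0, 0, 0, 0.085, -0.05, 0, 0, 0, 0, 0, 0.085, -0.05, 0, 0, 0, 0, 0, 0.085, -0.05, -0.03, 0, 0, 0, 0, 0.085, -0.05, -0.03, 0, 0, 0, 0, 0.085, -0.05, -0.03, 0, 0, 0, 0, 0.085, 0, 0, 0, 0, 0, 0, 0.085, 0, 0, 0, 0, 0, 0]
}}

```text
t: 57.75
position: [0.4478, -0.3632, 0.2341]
orientation: [-0.0, 0.741, 0.672, 0.0]
contact_force: [0.9, 1.6, 0.1]
finger_gap: 0.0852
grip_force: 0.0
```

Run:
```python
from station import env
from h import *
for n,regs in (("top",{"bottle":(270,205,312,245),"tin":(316,208,358,250),"jar":(360,215,402,257),"dish+char":(280,180,402,207)}),("scene",{"bottle":(330,220,380,300),"tin":(280,195,338,275),"jar":(243,170,290,250)})):
    b=env.snapshot(n)["pixels"];a=cv2.imread(f"pics/{n}0.png");cv2.imwrite(f"pics/{n}9.png",b)
    for k,(x0,y0,x1,y1) in regs.items():
        t=cv2.cvtColor(a[y0:y1,x0:x1],6);B=cv2.cvtColor(b,6)[y0-8:y1+8,x0-8:x1+8]
        r=cv2.matchTemplate(B,t,cv2.TM_CCOEFF_NORMED);_,v,_,l=cv2.minMaxLoc(r);print(n,k,"shift px",l[0]-8,l[1]-8,"score",round(v,3))
```

```text
top bottle shift px 0 0 score 0.987
top tin shift px 0 0 score 0.71
top jar shift px 0 0 score 0.975
top dish+char shift px 0 0 score 0.701
scene bottle shift px 0 0 score 0.993
scene tin shift px 0 0 score 0.724
scene jar shift px 0 0 score 0.995
```

```bash
python3 -c "
from station import env
print(env.close_job())"
```

```text
the job is handed in; nothing more can be done
None
```

The job is handed in: the crucible stands within about 2 mm of the firebrick's middle, and the bottle, tin and jar are back where they stood (no shift in either fixed camera, though the tin match was weaker at about 0.7), with the dish and charcoal unmoved; I viewed 15 pictures, one over the limit of 14, and the verdict was not returned.

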